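# Clear the repair bench and pack the accessory carton

### The arm

A 6-joint arm with a two-finger parallel gripper is mounted at the origin on the work surface. World frame = base frame: x ahead of the robot, y to its left, z up, the work surface at z = 0. Lengths are in m, angles in rad, forces in N, time in s.
With the tool pointing down it reaches from about 0.35 to 0.8 m from the base axis. Payload 7.3 kg.
Tool frame: the origin (TCP) lies midway between the tips of the shut fingers; the grasp point (between the pads) lies 19 mm behind it (env.tcp_to_grasp is the z of the grasp point in the tool frame, in m); z points along the fingers, x is the direction in which the jaws open and shut, and the axes are right-handed (so a half turn about z gives the same grasp; the last joint's range is limited). The gripper opens to 85 mm and grips with 20 to 120 N. Pads are 22 mm wide; open, the fingers measure 114 mm over their backs; the gripper's body (76 mm by 85 mm) begins 54 mm behind the grasp point. The pads swing forward as they close: fully open they stand 13 mm farther back than shut.
Start: joints at [0.974, 0.342, 1.524, -0, 1.275, -0.146], TCP at [0.229, 0.473, 0.231] pointing down, gripper open.
Joint ranges: [-2.53, 2.53], [-0.77, 2.02], [0.04, 2.7], [-1, 4.14], [0.28, 2.66], [-3.11, 3.11]. Speed limits (rad/s): [2.57, 2.57, 3.14, 3.14, 3.14, 3.14].

### API

Orientations are given as a rotation vector (axis times angle).
In Python, from workcell import status, get_image, env gives the robot as it stands.
- The arm moves only by the tool move_arm, never from a script. Its arguments are lists of equal length, an entry for each row: "offset": the shift along the world's x, y, z in mm, a list of three; "rot": the turn, a rotation vector about the world's x, y, z in degrees, a list of three. In form: {"offset": [[dx, dy, dz], ...], "rot": [[wx, wy, wz], ...]}. A call has 1 to 12 rows; each row shifts and turns the commanded pose from where the row before left it; what a row does not reach is not made up. A row lasts 1/12 s, in which the tool goes at most 41.7 mm and 7.16 degrees, less where a joint would pass 70% of its speed; a pose out of reach is approached as far as the arm can. A call is refused whole if a number of a shift passes 41.7 or a number of a turn 7.16, either way. A call with a gripper value outside its range is refused whole. "grip" is the opening, from 0 (shut) to 1 (fully open), set as the call begins (left out, the last holds). The fingers move at their own pace and stop on an object; "squeeze" is the grip in N (left out, the last holds). Time passes only in rows, so rows that do not move let the fingers close. It gives the time, the measured TCP pose, the force and the opening at its end, in the units of the state.
- status.read_state(): the state, without advancing time (a new reading comes with each control period).
- get_image(name): name is "scene" or "top" or "wrist"; returns a dict with "frame" (384x512x3 uint8, red, green, blue), "range_z" (384x512 float32, m along the optical axis (not along the pixel's ray), 0 where there is no reading), "fx", "fy", "cx", "cy" (pixels), "world_from_camera" (4x4, takes a point from camera to world coordinates). Camera axes: x right, y up, looking along -z (the intrinsics and any distortion apply to the point x, -y, -z); pixel columns grow to the right and rows downward; lengths in m; the calibration is good to about 2 mm. A picture is of the moment at which its call begins.
- env.finish_job(): hands the job in, once; it reports no verdict.
The state is a dict: "time": time; "joint_positions": joint angles; "joint_vel": joint speeds; "joint_torque": joint torques, N m; "eef_pos": TCP position; "tcp_rot": TCP orientation; "ft_force": force on the tool from outside, world axes, zero at the start; "ft_torque": the same for the moment, N m; "grip_width": finger opening in m.
Only numpy, scipy, OpenCV 4.12 (cv2) and the standard library are available. Lean on these libraries where they do the work, as an engineer would, in place of code of your own. Each camera call takes 0.05 s, during which the arm holds its last target.

### The job

Clear up after the laptop repair: lay the memory module flat in the free bay of the memory tray, and stand the heatsink on its base on the floor of the bin with the other heatsinks. Pack the carton in two layers: lay the power adapter flat on the bottom between the foam blocks, then fit the divider over it, partition up, so that it sits level on the foam blocks, and then set the mouse right way up in the divider's wide bay.

Things in the scene. Friction and masses are not known exactly. Their poses are not given: they have to be found in the camera images.
- adapter_center (a point): Laptop power adapter: a plain black brick with rounded edges, no lead, 46 (x) by 105 (y) by 24 mm high, about 0.2 kg. Point at its centre, 12 mm above its underside; it lies flat on the bench at the start, z axis up. Grip it across x (46 mm).
- mouse_center (a point): Grey domed computer mouse with a dark wheel at its -y end: 54 (x) by 95 (y) by 32 mm high; sides widest (54 mm) up to 18 mm above the underside, narrower above. Point on its centre line, 16 mm above its underside; it stands on the bench. Grip it across x, low on the sides.
- memory_center (a point): Memory module with an aluminium heat spreader, green circuit-board edge with gold contacts along -x: 34 (x) by 133 (y) by 8 mm thick. Point at its centre, 4 mm above its underside; it lies flat on the bench at the start, z axis up. Grip it across x (34 mm) with the fingertips.
- heatsink_center (a point): Finned aluminium heatsink, 45 by 45 mm and 28 mm high, fins upward and running along y. Point at its centre, 14 mm above its underside; it stands on its base. Grip it across x (the outer fins, 45 mm apart) or y.
- divider_grip (a point): Carton divider, stiff brown-grey board: plate 154 (x) by 130 (y) by 3 mm with one upright partition on it, 10 mm thick (x), 130 long (y), top 33 mm above the underside. Lift it by the partition. Point: middle of the partition, 18 mm above the underside, 28 mm to +x of the plate's centre. The wide bay (100 mm) is on its -x side; the narrow one stays empty. Lies on the bench, partition up.
- carton: Open cardboard carton, fixed, outside 172 (x) by 148 (y) by 70 mm high (180 by 156 with folded flaps), inside 164 by 140, floor 4 mm thick. Grey foam blocks at its +x and -x ends, 18 mm wide, tops 30 mm above the bench; between them the bottom cavity, 128 (x) by 140 mm. The divider rests on the blocks, 154 mm side along x, 5 mm play all round. Origin under its centre at bench height.
- memory_tray: Low black tray, fixed, 160 (x) by 158 (y) mm, floor 3 mm thick, end walls 10 mm high, two bays along y marked off by 9 mm high ribs near the ends only (none within 50 mm of the middle). The bay at x = +38 mm already holds a like module; the free bay is centred at x = -38 mm, y = 0, 47 by 152 mm. Origin under its centre at bench height.
- heatsink_bin: Grey open bin, fixed, 150 by 150 by 45 mm high, walls and floor 3 mm thick; two like heatsinks stand in its +y half (from y = +10 mm to the wall). The -y half is free: its middle is x = 0, y = -32 mm. Origin under its centre at bench height.

How it is judged:
On the way, in this order (a step that is already met when the one before it is completed fails the run):
1. the power adapter lies flat on the carton's bottom, between the foam blocks (x of adapter_center in the frame of carton between -0.062 and 0.062 m and y of adapter_center in the frame of carton between -0.062 and 0.062 m and z of adapter_center in the frame of carton between 0.01 and 0.021 m and angle between adapter_center's own z axis and vertical below 0.1 rad), for 0.2 s.
2. the divider sits level on the foam blocks over the adapter (all of step 1 and x of divider_grip in the frame of carton between -0.04 and 0.04 m and y of divider_grip in the frame of carton between -0.014 and 0.014 m and z of divider_grip in the frame of carton between 0.043 and 0.053 m and angle between divider_grip's own z axis and vertical below 0.07 rad and angle between the x axis of divider_grip and the x axis of carton, either way round below 0.14 rad), for 0.2 s.
3. the mouse stands in the wide bay of the seated divider (all of step 2 and x of mouse_center in the frame of divider_grip between -0.085 and -0.028 m and y of mouse_center in the frame of divider_grip between -0.035 and 0.035 m and z of mouse_center in the frame of divider_grip between -0.004 and 0.006 m and angle between mouse_center's own z axis and vertical below 0.12 rad), for 0.2 s.
At the end, for the whole second after the job is handed in: Adapter flat on the carton floor; divider on both foam blocks over it (height 5 mm, level 0.07 rad); mouse upright in its wide bay, 28 mm; module flat on the free bay's floor, 12 mm; heatsink on its base on the bin floor (tilts 0.1 rad); all at rest (all of step 3 and x of memory_center in the frame of memory_tray between -0.05 and -0.026 m and y of memory_center in the frame of memory_tray between -0.013 and 0.013 m and z of memory_center in the frame of memory_tray between 0.003 and 0.011 m and angle between memory_center's own z axis and vertical below 0.08 rad and x of heatsink_center in the frame of heatsink_bin between -0.052 and 0.052 m and y of heatsink_center in the frame of heatsink_bin between -0.052 and 0.052 m and z of heatsink_center in the frame of heatsink_bin between 0.012 and 0.022 m and angle between heatsink_center's own z axis and vertical below 0.12 rad and linear speed of each of adapter, mouse, memory, heatsink, divider below 0.02 m/s); the robot touches nothing.
It also fails if it takes over 138 s, if anything falls off the work surface, if the arm or the gripper's body presses on something with over 40 N, if the wrist force passes 120 N, or if a joint passes its speed limit or range.

## Working session

There is one attempt and no reset: what is moved stays moved. The work goes in short steps, Python scripts to look and compute and a tool call to move; the robot and the scene stay as the last step left them, time stands still between calls to the robot, and variables do not carry over. Pictures are saved under pics/ and viewed, and the job is handed in when it is done.

Besides the shell and the picture viewer there is one more tool, called after "Emit:" as name(argument=value, ...) on one line, values as JSON. move_arm: Moves the arm, as the interface text tells. Its arguments: {"type":"object","properties":{"offset":{"type":"array","items":{"type":"array","items":{"type":"number"}}},"rot":{"type":"array","items":{"type":"array","items":{"type":"number"}}},"grip":{"type":"number"},"squeeze":{"type":"number"}},"required":["offset","rot"]}

```bash
ls; mkdir -p pics; python3 - <<'E'
from workcell import status,get_image,env
import cv2,pickle
print(status.read_state(), env.tcp_to_grasp)
for n in("scene","top","wrist"):
    d=get_image(n); pickle.dump(d,open(f"pics/{n}0.pkl","wb"))
    cv2.imwrite(f"pics/{n}0.png",d["frame"][:,:,::-1])
    print(n,d["fx"],d["fy"],d["cx"],d["cy"],d["world_from_camera"].round(3).tolist(),[k for k in d])
E
```

```text
pics
{'time': 0.0, 'joint_positions': array([ 9.73982770e-01,  3.42723172e-01,  1.52501989e+00, -4.48361582e-06,
        1.27536817e+00, -1.46023556e-01]), 'joint_vel': array([ 1.55934995e-03, -1.06831090e-03,  6.50136215e-04,  1.90791271e-03,
        1.23267247e-05,  1.63090051e-03]), 'joint_torque': array([ 1.34864276e-03, -4.33676898e+01, -2.46014625e+01, -7.48651019e-05,
        7.81522016e-03, -3.86307349e-06]), 'eef_pos': array([0.22849958, 0.47222965, 0.23062471]), 'tcp_rot': array([ 2.66120254e+00,  1.66845385e+00, -2.18073883e-03]), 'ft_force': array([0.16217452, 0.25474023, 0.50978008]), 'ft_torque': array([0.04646594, 0.02698976, 0.00557675]), 'grip_width': 0.08533685152667343} -0.0187
scene 350.25763118634745 350.25763118634745 252.7726782986608 195.4935302850373 [[-0.776, -0.508, 0.373, 0.939], [0.63, -0.611, 0.479, 0.49], [-0.015, 0.607, 0.795, 0.879], [0.0, 0.0, 0.0, 1.0]] ['frame', 'range_z', 'fx', 'fy', 'cx', 'cy', 'world_from_camera']
top 398.9052779855481 398.9052779855481 257.18611563925566 189.61384965338058 [[0.008, 0.988, -0.155, 0.331], [-1.0, 0.006, -0.011, -0.011], [-0.009, 0.155, 0.988, 1.217], [0.0, 0.0, 0.0, 1.0]] ['frame', 'range_z', 'fx', 'fy', 'cx', 'cy', 'world_from_camera']
wrist 327.1887695767539 327.1887695767539 254.48247320684365 194.24210859053179 [[0.436, -0.858, -0.272, 0.16], [0.9, 0.415, 0.133, 0.506], [-0.001, -0.303, 0.953, 0.373], [0.0, 0.0, 0.0, 1.0]] ['frame', 'range_z', 'fx', 'fy', 'cx', 'cy', 'world_from_camera']
```

View pics/top0.png

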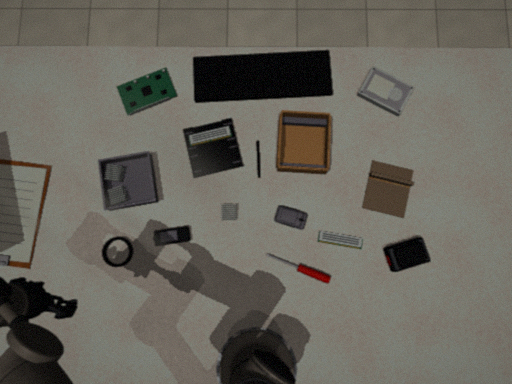

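View pics/scene0.png

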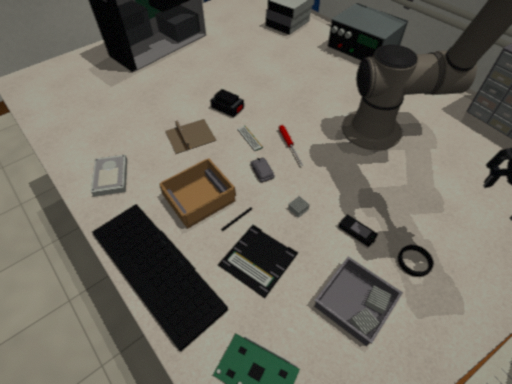

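View pics/wrist0.png

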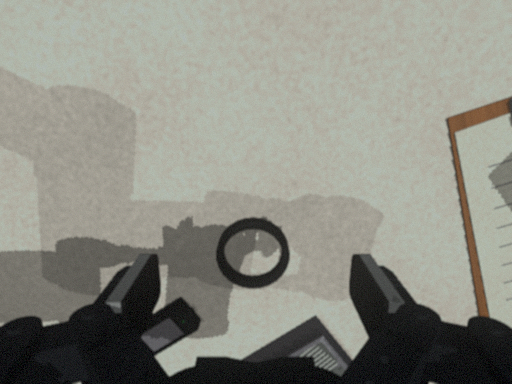

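```bash
python3 - <<'E'
import cv2
a=cv2.imread("pics/top0.png")
c=a[95:285,90:440]; c=cv2.convertScaleAbs(cv2.resize(c,None,fx=2.28,fy=2.28,interpolation=cv2.INTER_CUBIC),alpha=1.6)
cv2.imwrite("pics/t1.png",c)
s=cv2.imread("pics/scene0.png")
c=s[80:350,150:450]; c=cv2.convertScaleAbs(cv2.resize(c,None,fx=2.2,fy=2.2,interpolation=cv2.INTER_CUBIC),alpha=1.4)
cv2.imwrite("pics/s1.png",c)
E
```

```text
(no output)
```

View pics/t1.png

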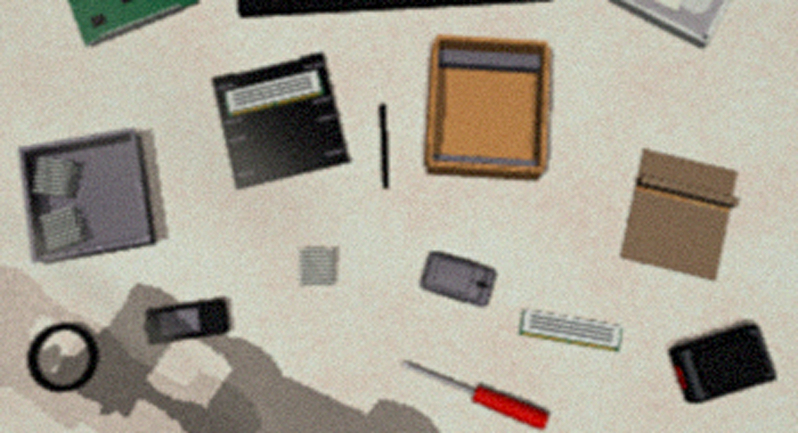

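View pics/s1.png

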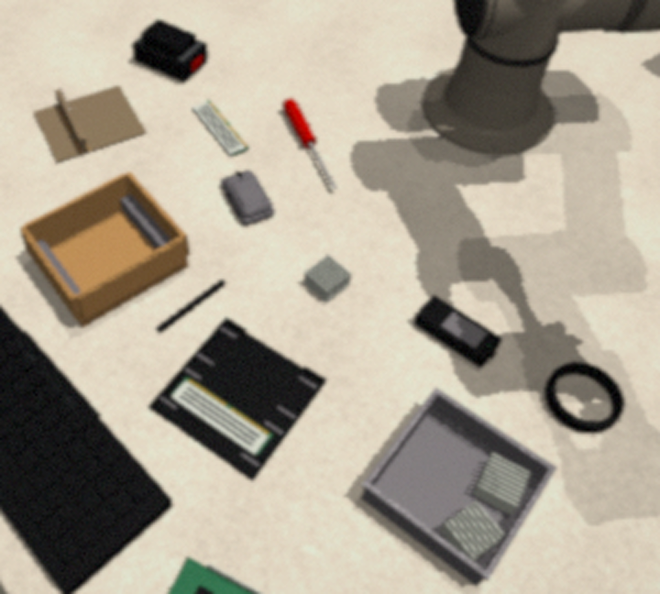

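```bash
cat > h.py <<'E'
import numpy as np,cv2,pickle
def cloud(d):
    z=d["range_z"]; v,u=np.mgrid[0:z.shape[0],0:z.shape[1]]
    P=np.stack([(u-d["cx"])/d["fx"]*z,-(v-d["cy"])/d["fy"]*z,-z,np.ones_like(z)],-1)
    W=P@d["world_from_camera"].T
    return W[...,:3],z>0
def rays(d,uv,h):
    uv=np.atleast_2d(uv).astype(float);M=d["world_from_camera"]
    r=np.stack([(uv[:,0]-d["cx"])/d["fx"],-(uv[:,1]-d["cy"])/d["fy"],-np.ones(len(uv))],1)@M[:3,:3].T
    o=M[:3,3]; return o+r*((h-o[2])/r[:,2])[:,None]
def rect(xy):
    (c,s,a)=cv2.minAreaRect(np.float32(xy*1000)); return np.round(c,1),np.round(s,1),round(a,1)
E
python3 - <<'E'
from h import *
for n in("top","scene"):
    d=pickle.load(open(f"pics/{n}0.pkl","rb")); W,ok=cloud(d)
    x,y,z=W[...,0],W[...,1],W[...,2]
    b=ok&(x>0.25)&(x<0.75)&(abs(y)<0.6)&(z<0.12)
    print(n,"bench z",np.median(z[b]),np.percentile(z[b],[5,25,75]))
    m=(b&(z>0.0045)).astype(np.uint8)
    m=cv2.morphologyEx(m,cv2.MORPH_OPEN,np.ones((2,2)))
    k,L,S,C=cv2.connectedComponentsWithStats(m)
    for i in range(1,k):
        if S[i,4]<60: continue
        q=L==i; top=np.percentile(z[q],95)
        t=q&(z>top-0.006)
        print(C[i].round(),S[i,4],"top",round(top,4),"rect all",rect(W[q][:,:2]),"top",rect(W[t][:,:2]),t.sum())
E
```

```text
top bench z 0.0008068808971728458 [-0.003612   -0.00107217  0.00317445]
[306. 141.] 1598 top 0.0716 rect all (array([ 545.6, -129.1]), array([175.8, 457.6]), 82.3) top (array([ 535.8, -121.3]), array([163. , 436.3]), 82.3) 414
[211. 136.] 462 top 0.015 rect all (array([509.8, 103.8]), array([404.1, 134.2]), 14.3) top (array([510.1, 101.8]), array([404.5, 127.8]), 14.7) 295
[259. 160.] 109 top 0.013 rect all (array([502.2,  -5.6]), array([343.1,   9.3]), 0.4) top (array([502.1,  -5.1]), array([343.2,   6.4]), 1.0) 65
[123. 182.] 1504 top 0.0462 rect all (array([500.9, 225.4]), array([543.5, 211.1]), 75.5) top (array([497.2, 226.1]), array([544.3, 200.3]), 75.1) 276
[392. 180.] 244 top 0.0362 rect all (array([ 551.7, -412.5]), array([146.9,  15.6]), 79.5) top (array([ 553.6, -404.7]), array([130.6,   8.9]), 76.1) 115
[230. 212.] 234 top 0.0307 rect all (array([395.9,  56.5]), array([179.5,  56.5]), 28.6) top (array([395.9,  52.4]), array([176.7,  44.8]), 30.0) 79
[292. 218.] 559 top 0.0344 rect all (array([387.2, -85.5]), array([ 97.1, 159.5]), 68.7) top (array([387.1, -78.4]), array([
[... 1961 characters left out ...]
. , 215.3]), array([625.2,  90.1]), 52.4) top (array([785.8, 217.8]), array([619.4,  86.8]), 52.6) 63
[358. 231.] 616 top 0.0255 rect all (array([653. , 345.6]), array([632.4, 108.2]), 17.1) top (array([654.3, 345.9]), array([630.7, 103.2]), 17.6) 459
[416. 261.] 447 top 0.0197 rect all (array([608.1, 433.7]), array([666.2,  87.1]), 2.3) top (array([614.1, 433.8]), array([654.6,  83.9]), 2.6) 273
[251. 270.] 572 top 0.0124 rect all (array([777.9, 311.4]), array([469.5, 108.7]), 61.0) top (array([780.2, 311. ]), array([468. , 104.3]), 61.0) 503
[364. 304.] 2332 top 0.0451 rect all (array([693.2, 425.6]), array([507.5, 158.8]), 10.5) top (array([704.8, 424.7]), array([485. , 152.9]), 10.5) 584
```

```bash
cat >> h.py <<'E'
def objs(d,zmin=0.005,R=0.15,xr=(0.25,0.75),yr=(-0.6,0.6),amin=60,thr=0.012,verbose=True,drop=0.006):
    W,ok=cloud(d); zz=cv2.medianBlur(d["range_z"],3)
    k3=np.ones((3,3)); fly=abs(d["range_z"]-zz)>thr
    x,y,z=W[...,0],W[...,1],W[...,2]
    b=ok&~fly&(x>xr[0])&(x<xr[1])&(y>yr[0])&(y<yr[1])&(z<0.12)
    m=(b&(z>zmin)).astype(np.uint8); m=cv2.morphologyEx(m,cv2.MORPH_OPEN,np.ones((2,2)))
    k,L,S,C=cv2.connectedComponentsWithStats(m); out=[]
    for i in range(1,k):
        if S[i,4]<amin: continue
        q=L==i; top=np.percentile(z[q],90); t=q&(z>top-drop); P=W[t]
        c=np.median(P[:,:2],0); P=P[np.hypot(*(P[:,:2]-c).T)<R]
        if len(P)<15: continue
        out.append((C[i],P,q))
        if verbose: print(C[i].round(),S[i,4],"z",round(float(np.median(P[:,2])),4),"med",c.round(4),"rect",*rect(P[:,:2]),len(P))
    return out
E
python3 - <<'E'
from h import *
for n in("top","scene"):
    d=pickle.load(open(f"pics/{n}0.pkl","rb"));print(n); objs(d)
E
```

```text
top
[306. 140.] 1562 z 0.0694 med [ 0.6328 -0.1498] rect [ 660.6 -137.7] [154.6 176.1] 86.7 436
[211. 136.] 452 z 0.0112 med [0.6895 0.1503] rect [689.4 149.8] [ 33.3 130.2] 13.4 336
[259. 160.] 108 z 0.0094 med [ 0.6101 -0.0031] rect [616.6  -3.2] [114.2   6.2] 0.4 71
[124. 182.] 1209 z 0.0447 med [0.5404 0.399 ] rect [540.5 391.8] [153.8 155.8] 10.5 286
[393. 180.] 238 z 0.0329 med [ 0.5528 -0.4073] rect [ 553.3 -405.9] [128.    8.9] 76.1 120
[227. 212.] 90 z 0.0286 med [0.4518 0.0928] rect [448.6  92.8] [43.7 21.2] 21.7 38
[292. 218.] 558 z 0.0308 med [ 0.4376 -0.097 ] rect [387.2 -78.4] [ 82.1 155.2] 68.0 338
[173. 237.] 564 z 0.0244 med [0.3763 0.2566] rect [376.4 255.1] [ 42.4 103.6] 9.7 445
[342. 240.] 379 z 0.0079 med [ 0.3691 -0.2514] rect [ 368.9 -251.6] [126.2  31.2] 80.6 330
[118. 253.] 330 z 0.0188 med [0.3275 0.4174] rect [328.  417.5] [82.5 86.8] 0.4 190
[408. 255.] 1115 z 0.06 med [ 0.3291 -0.4393] rect [ 328.7 -439.4] [49.7 84.7] 17.2 499
[308. 271.] 349 z 0.025 med [ 0.2693 -0.1693] rect [ 272.5 -161.5] [109.   21.8] 69.8 194
scene
[228. 103.] 627 z 0.0587 med [ 0.3
[... 312 characters left out ...]
 81.0 162
[263. 170.] 373 z 0.0296 med [ 0.4424 -0.0912] rect [441.8 -93. ] [73. 45.] 73.8 209
[201. 190.] 2033 z 0.067 med [ 0.6469 -0.1175] rect [ 664.  -134.4] [151.9 178.7] 87.0 408
[299. 206.] 257 z 0.0259 med [0.4513 0.091 ] rect [452.4  90.6] [46.6 40.7] 2.7 146
[237. 220.] 106 z 0.0071 med [0.6225 0.0029] rect [620.8   2.6] [115.2   5.9] 3.3 65
[358. 231.] 613 z 0.0231 med [0.3819 0.2612] rect [380.4 259.6] [ 46.4 100.8] 10.2 465
[416. 261.] 435 z 0.0175 med [0.3359 0.4244] rect [331.8 421.1] [89.5 83.8] 2.3 279
[251. 270.] 561 z 0.0097 med [0.6936 0.1568] rect [693.1 154. ] [ 35.1 128.5] 14.4 520
[364. 304.] 2311 z 0.0435 med [0.5536 0.4196] rect [543.9 395. ] [157.5 153.1] 10.6 575
```

Emit:
move_arm(offset=[[18.7, -26.9, 0], [18.7, -26.9, 0], [18.7, -26.9, 0], [18.7, -26.9, 0], [18.7, -26.9, 0], [18.7, -26.9, 0], [18.7, -26.9, 0], [18.7, -26.9, 0], [0, 0, 0], [0, 0, 0]], rot=[[0, 0, -6.8], [0, 0, -6.8], [0, 0, -6.8], [0, 0, -6.8], [0, 0, -6.8], [0, 0, -6.8], [0, 0, -6.8], [0, 0, -6.8], [0, 0, 0], [0, 0, 0]], grip=0.8, squeeze=40)

```text
time: 0.98
eef_pos: [0.3789, 0.2563, 0.2311]
tcp_rot: [-3.131, -0.264, 0.001]
ft_force: [-0.3, -0.2, -0.1]
grip_width: 0.0684
```

```bash
cat > snap.py <<'E'
import sys
from h import *
from workcell import status,get_image
def st():
    s=status.read_state(); R,_=cv2.Rodrigues(s["tcp_rot"])
    print("t",round(s["time"],2),"tcp",(s["eef_pos"]*1000).round(1),"yaw",round(float(np.degrees(np.arctan2(R[1,0],R[0,0]))),2),"tilt",round(float(np.degrees(np.arccos(-R[2,2]))),2),"F",s["ft_force"].round(1),"w",round(s["grip_width"]*1000,1)); return s
def snap(n,tag):
    d=get_image(n); pickle.dump(d,open(f"pics/{n}_{tag}.pkl","wb")); cv2.imwrite(f"pics/{n}_{tag}.png",cv2.convertScaleAbs(d["frame"][:,:,::-1],alpha=1.4)); return d
if __name__=="__main__":
    st()
    for n in sys.argv[2:]: snap(n,sys.argv[1])
E
python3 snap.py 1 wrist; python3 - <<'E'
from h import *
d=pickle.load(open("pics/wrist_1.pkl","rb")); objs(d,yr=(0,.6),amin=200)
E
```

```text
t 0.98 tcp [378.9 256.3 231.1] yaw 9.62 tilt 0.02 F [-0.3 -0.2 -0.1] w 68.4
[235.  24.] 1266 z 0.0183 med [0.3367 0.3874] rect [330.3 379.3] [85.6 82.4] 83.9 1061
[435.  58.] 9974 z 0.0446 med [0.4824 0.3301] rect [503.2 356.4] [115.  252.1] 75.5 2108
[255. 161.] 3965 z 0.0236 med [0.3797 0.2611] rect [378.9 268.9] [ 44.6 129.2] 8.6 3800
[449. 235.] 875 z 0.0095 med [0.6289 0.2095] rect [632.9 203. ] [145.8  32. ] 15.1 668
[485. 277.] 2516 z 0.0109 med [0.6905 0.1607] rect [692.8 153.2] [ 34.6 130.1] 14.9 2396
[291. 300.] 1421 z 0.0273 med [0.4547 0.0908] rect [452.8  88.7] [45.2 45.8] 2.1 685
[501. 323.] 243 z 0.0096 med [0.7415 0.095 ] rect [736.4  98.1] [27.2 33.9] 13.1 195
```

View pics/wrist_1.png

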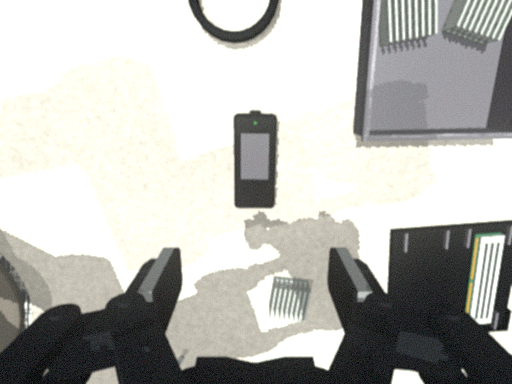

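```bash
python3 - <<'E'
from h import *
d=pickle.load(open("pics/wrist_1.pkl","rb"))
g=cv2.cvtColor(d["frame"],cv2.COLOR_RGB2GRAY); m=np.zeros_like(g); m[105:215,220:290]=(g[105:215,220:290]<90)*255
m=cv2.morphologyEx(m,cv2.MORPH_CLOSE,np.ones((9,9)))
m=cv2.morphologyEx(m,cv2.MORPH_OPEN,np.ones((15,15)))
c=max(cv2.findContours(m,0,1)[0],key=cv2.contourArea)
print(cv2.boundingRect(c)); P=rays(d,c[:,0],0.024); print(rect(P[:,:2]))
W,ok=cloud(d); q=ok&(m>0)&(W[...,2]>0.019)&(W[...,2]<.03); print(rect(W[q][:,:2]), np.median(W[q],0))
# tray outline: dark region
t=pickle.load(open("pics/top0.pkl","rb"))
for n,d,roi in(("top",t,(100,180,175,250)),):
    g=cv2.cvtColor(d["frame"],cv2.COLOR_RGB2GRAY); r0,r1,c0,c1=roi; m=np.zeros_like(g); m[r0:r1,c0:c1]=(g[r0:r1,c0:c1]<85)*255
    m[:, 250:]=0; m[:103]=0
    m=cv2.morphologyEx(m,cv2.MORPH_CLOSE,np.ones((13,13))); m=cv2.morphologyEx(m,cv2.MORPH_OPEN,np.ones((5,5)))
    c=max(cv2.findContours(m,0,1)[0],key=cv2.contourArea); print(n,cv2.boundingRect(c),rect(rays(d,c[:,0],0.005)[:,:2]))
d=pickle.load(open("pics/scene0.pkl","rb"))
g=cv2.cvtColor(d["frame"],cv2.COLOR_RGB2GRAY); m=np.zeros_like(g); m[220:300,215:303]=(g[220:300,215:303]<85)*255
m=cv2.morphologyEx(m,cv2.MORPH_CLOSE,np.ones((17,17))); m=cv2.morphologyEx(m,cv2.MORPH_OPEN,np.ones((5,5)))
c=max(cv2.findContours(m,0,1)[0],key=cv2.contourArea); print("scene",cv2.boundingRect(c),rect(rays(d,c[:,0],0.005)[:,:2]))
E
```

```text
(235, 179, 40, 29)
(array([385.3, 224.2]), array([44.1, 32.8]), 9.6)
(array([380.5, 258. ]), array([ 44.5, 103.3]), 8.6) [0.38043989 0.23597172 0.02354533]
top (184, 118, 59, 60) (array([655.1, 142.7]), array([163.7, 160.4]), 14.2)
scene (220, 220, 77, 76) (array([663.3, 112.9]), array([162.8, 219.9]), 14.5)
```

Emit:
move_arm(offset=[[1.5, 2, -37], [0, 0, -37], [0, 0, -37], [0, 0, -37], [0, 0, -37], [0, 0, -30], [0, 0, -11], [0, 0, 0]], rot=[[0, 0, 0], [0, 0, 0], [0, 0, 0], [0, 0, 0], [0, 0, 0], [0, 0, 0], [0, 0, 0], [0, 0, 0]], grip=0.8)

```text
time: 1.7
eef_pos: [0.377, 0.2597, 0.0026]
tcp_rot: [3.128, 0.272, -0.009]
ft_force: [-0.6, -0.6, -0.3]
grip_width: 0.0682
```

Emit:
move_arm(offset=[[0, 0, 0], [0, 0, 0], [0, 0, 0], [0, 0, 0], [0, 0, 0], [0, 0, 0], [0, 0, 0], [0, 0, 0]], rot=[[0, 0, 0], [0, 0, 0], [0, 0, 0], [0, 0, 0], [0, 0, 0], [0, 0, 0], [0, 0, 0], [0, 0, 0]], grip=0, squeeze=45)

```text
time: 2.37
eef_pos: [0.3804, 0.26, 0.0064]
tcp_rot: [-3.129, -0.268, -0.003]
ft_force: [-1.8, 3.2, 6.9]
grip_width: 0.0448
```

Emit:
move_arm(offset=[[0, 0, 30], [0, 0, 30], [0, 0, 30], [0, 0, 34], [0, 0, 0]], rot=[[0, 0, 0], [0, 0, 0], [0, 0, 0], [0, 0, 0], [0, 0, 0]])

```text
time: 2.78
eef_pos: [0.3829, 0.2608, 0.1351]
tcp_rot: [-3.126, -0.267, -0.016]
ft_force: [0.6, 0.5, -1.7]
grip_width: 0.0444
```

Emit:
move_arm(offset=[[21.5, -30, 0], [21.5, -30, 0], [21.5, -30, 0], [21.5, -30, 0], [21.5, -30, 0], [21.5, -30, 0], [21.5, -30, 0], [21.5, -30, 0], [21.5, -30, 0], [21.5, -30, 0], [21.5, -30, 0], [0, 0, 0]], rot=[[0, 0, -1.2], [0, 0, -1.2], [0, 0, -1.2], [0, 0, -1.2], [0, 0, -1.2], [0, 0, -1.2], [0, 0, -1.2], [0, 0, -1.2], [0, 0, -1.2], [0, 0, -1.2], [0, 0, -0.7], [0, 0, 0]])

```text
time: 3.78
eef_pos: [0.6192, -0.0769, 0.1283]
tcp_rot: [3.138, -0.089, 0.004]
ft_force: [-2.2, 0.0, -2.9]
grip_width: 0.045
```

```bash
python3 snap.py 2 wrist; python3 - <<'E'
from h import *
d=pickle.load(open("pics/wrist_2.pkl","rb")); objs(d,xr=(.25,.8),amin=200,R=.2)
E
```

```text
t 3.78 tcp [619.2 -76.9 128.3] yaw -3.23 tilt 0.23 F [-2.2  0.  -2.9] w 45.0
[18.  4.] 345 z 0.0172 med [0.4634 0.0665] rect [539.7  38. ] [  9.9 183.9] 69.1 123
[241.  11.] 602 z 0.0092 med [0.6147 0.0545] rect [614.   41.4] [65.6 52.3] 65.0 502
[251.  92.] 2030 z 0.0088 med [ 0.6221 -0.0008] rect [621.5  -0.8] [118.5   9.2] 2.8 1869
[405. 226.] 11867 z 0.0689 med [ 0.7431 -0.0691] rect [704.9 -66.3] [ 71.  208.6] 43.3 3691
[ 43. 223.] 7457 z 0.0303 med [ 0.4442 -0.0928] rect [ 440.1 -100.4] [85.  46.4] 73.2 4800
[197. 212.] 535 z 0.142 med [ 0.5991 -0.0466] rect [598.7 -48.4] [33.2  3.5] 79.6 67
[204. 334.] 311 z 0.1421 med [ 0.5955 -0.104 ] rect [606.7 -60. ] [125.8   4.9] 76.3 55
[ 17. 333.] 1408 z 0.0074 med [ 0.382  -0.2099] rect [ 379.5 -218.6] [67.5 33. ] 82.4 1357
[309. 338.] 454 z 0.2013 med [ 0.6356 -0.0615] rect [631.1 -44.8] [ 4.6 92. ] 10.8 49
```

View pics/wrist_2.png

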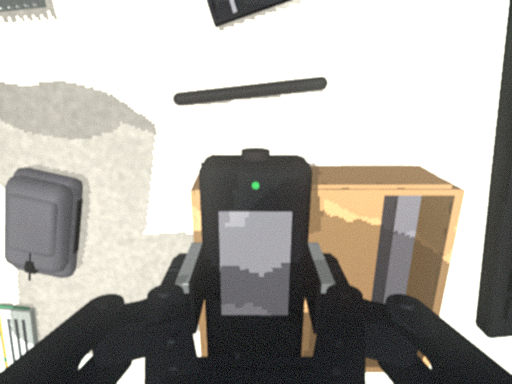

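```bash
python3 - <<'E'
from h import *
d=pickle.load(open("pics/wrist_2.pkl","rb"))
print(rays(d,[[193,185],[462,190],[435,172],[320,168],[205,170],[442,330]],0.07).round(4))
for n,r in(("scene0",None),("top0",None)):
    d=pickle.load(open(f"pics/{n}.pkl","rb")); h=cv2.cvtColor(d["frame"],cv2.COLOR_RGB2HSV)
    m=((h[...,0]>8)&(h[...,0]<22)&(h[...,1]>110)).astype(np.uint8)*255
    m=cv2.morphologyEx(m,cv2.MORPH_CLOSE,np.ones((5,5)))
    W,ok=cloud(d); W=W.copy()
    m[~(ok&(W[...,0]>.5)&(W[...,0]<.8)&(W[...,1]<0)&(W[...,1]>-.28)&(W[...,2]>.062)&(W[...,2]<.078))]=0
    q=cv2.medianBlur(m,3)>0
    vv,uu=np.nonzero(q); P=rays(d,np.stack([uu,vv],1),.07)
    print(n,rect(P[:,:2]),rect(W[q][:,:2]),q.sum())
E
```

```text
[[ 0.5823 -0.055   0.07  ]
 [ 0.7541 -0.0683  0.07  ]
 [ 0.7355 -0.0553  0.07  ]
 [ 0.663  -0.0486  0.07  ]
 [ 0.591  -0.0457  0.07  ]
 [ 0.7542 -0.1773  0.07  ]]
scene0 (array([ 666.3, -131.6]), array([153.5, 176.9]), 86.7) (array([ 665. , -134.7]), array([152.2, 177.2]), 86.9) 473
top0 (array([ 660.2, -136.5]), array([152.9, 178.6]), 86.7) (array([ 661.4, -136.9]), array([153.5, 177.4]), 86.6) 509
```

Emit:
move_arm(offset=[[23, -27.5, 0], [23, -27.5, 0], [0, 0, 0], [0, 0, 0], [0, 0, -25], [0, 0, -25], [0, 0, -25], [0, 0, -25], [0, 0, 0], [0, 0, 0]], rot=[[0, 0, 0], [0, 0, 0], [0, 0, 0], [0, 0, 0], [0, 0, 0], [0, 0, 0], [0, 0, 0], [0, 0, 0], [0, 0, 0], [0, 0, 0]])

```text
time: 4.67
eef_pos: [0.6606, -0.1239, 0.0281]
tcp_rot: [-3.139, 0.078, 0.006]
ft_force: [0.1, -1.1, -1.8]
grip_width: 0.0449
```

```bash
python3 snap.py 3 wrist scene
```

```text
t 4.67 tcp [ 660.6 -123.9   28.1] yaw -2.86 tilt 0.25 F [ 0.1 -1.1 -1.8] w 44.9
```

View pics/wrist_3.png

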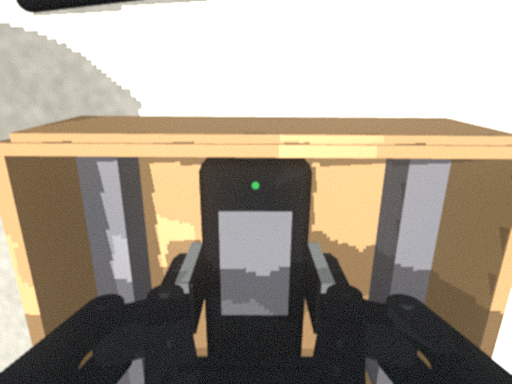

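Emit:
move_arm(offset=[[2, -8, 0], [0, 0, 0], [0, 0, -10], [0, 0, -6], [0, 0, 0], [0, 0, 0]], rot=[[0, 0, 0], [0, 0, 0], [0, 0, 0], [0, 0, 0], [0, 0, 0], [0, 0, 0]])

```text
time: 5.27
eef_pos: [0.6636, -0.1334, 0.0123]
tcp_rot: [-3.14, 0.08, 0.003]
ft_force: [0.5, -0.3, -1.6]
grip_width: 0.045
```

```bash
python3 snap.py 4
```

```text
t 5.27 tcp [ 663.6 -133.4   12.3] yaw -2.93 tilt 0.11 F [ 0.5 -0.3 -1.6] w 45.0
```

Not yet in contact; lower a little, release, and rise.

Emit:
move_arm(offset=[[0, 0, -1.5], [0, 0, -1], [0, 0, 0], [0, 0, 0]], rot=[[0, 0, 0], [0, 0, 0], [0, 0, 0], [0, 0, 0]])

```text
time: 5.6
eef_pos: [0.6644, -0.1336, 0.0109]
tcp_rot: [3.141, -0.08, 0.0]
ft_force: [-0.0, -0.4, -2.5]
grip_width: 0.0445
```

Emit:
move_arm(offset=[[0, 0, 0], [0, 0, 0], [0, 0, 0], [0, 0, 0], [0, 0, 0]], rot=[[0, 0, 0], [0, 0, 0], [0, 0, 0], [0, 0, 0], [0, 0, 0]], grip=0.75)

```text
time: 6.02
eef_pos: [0.6645, -0.1337, 0.0111]
tcp_rot: [3.14, -0.08, 0.001]
ft_force: [-0.1, -0.3, 0.6]
grip_width: 0.0641
```

Emit:
move_arm(offset=[[0, 0, 15], [0, 0, 30], [0, 0, 35], [0, 0, 35], [0, 0, 40], [0, 0, 0], [0, 0, 0]], rot=[[0, 0, 0], [0, 0, 0], [0, 0, 0], [0, 0, 0], [0, 0, 0], [0, 0, 0], [0, 0, 0]])

```text
time: 6.6
eef_pos: [0.6658, -0.1341, 0.1694]
tcp_rot: [3.139, -0.08, 0.01]
ft_force: [-0.5, -0.1, -0.8]
grip_width: 0.0644
```

```bash
python3 snap.py 5 wrist scene; python3 - <<'E'
from h import *
d=pickle.load(open("pics/scene_5.pkl","rb")); objs(d,xr=(.25,.75))
E
```

```text
t 6.6 tcp [ 665.8 -134.1  169.4] yaw -2.93 tilt 0.4 F [-0.5 -0.1 -0.8] w 64.4
[228. 103.] 628 z 0.0585 med [ 0.3342 -0.4305] rect [ 331.4 -435. ] [50.7 79.7] 18.0 179
[287. 138.] 181 z 0.0231 med [ 0.2773 -0.161 ] rect [ 276.4 -162.3] [91.2 23.3] 68.3 105
[250. 139.] 161 z 0.007 med [ 0.3749 -0.2414] rect [ 373.5 -244. ] [124.9  32.9] 79.5 155
[263. 170.] 373 z 0.0297 med [ 0.4442 -0.092 ] rect [441.1 -95.3] [71.8 45.6] 73.2 208
[201. 191.] 2385 z 0.0669 med [ 0.6555 -0.1022] rect [ 663.7 -134. ] [152.1 179.5] 86.9 436
[299. 207.] 260 z 0.0256 med [0.4537 0.0902] rect [453.1  90.6] [46.7 41. ] 2.5 156
[237. 220.] 101 z 0.007 med [0.6196 0.0033] rect [621.4   2.3] [113.7   5.3] 2.4 63
[416. 261.] 434 z 0.0176 med [0.3344 0.4232] rect [332.3 421. ] [84.3 87.2] 84.7 268
[251. 270.] 560 z 0.0098 med [0.6936 0.157 ] rect [693.  153.1] [ 33.8 131.1] 14.4 517
[364. 304.] 2313 z 0.0435 med [0.5481 0.4146] rect [543.1 394.7] [156.7 152.6] 10.6 598
```

View pics/wrist_5.png

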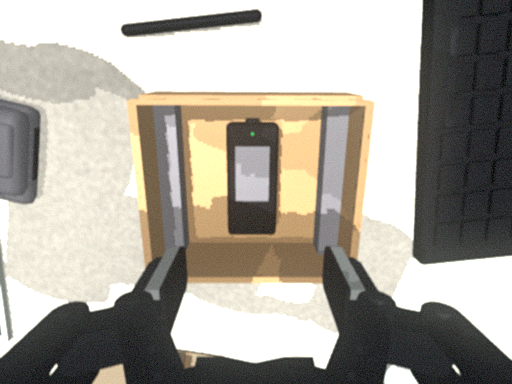

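View pics/scene_5.png

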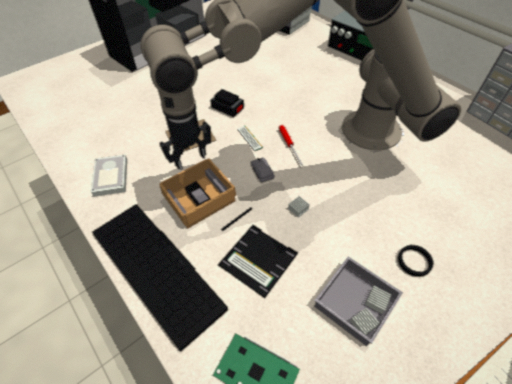

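Emit:
move_arm(offset=[[-13.2, -33, 0], [-13.2, -33, 0], [-13.2, -33, 0], [-13.2, -33, 0], [-13.2, -33, 0], [-13.2, -33, 0], [-13.2, -33, 0], [-13.2, -33, 0], [0, 0, 0], [0, 0, 0]], rot=[[0, 0, -1.4], [0, 0, -1.4], [0, 0, -1.4], [0, 0, -1.4], [0, 0, -1.4], [0, 0, -1.4], [0, 0, -1.4], [0, 0, -1], [0, 0, 0], [0, 0, 0]], grip=0.5)

```text
time: 7.53
eef_pos: [0.5568, -0.3991, 0.1632]
tcp_rot: [-3.116, 0.381, 0.005]
ft_force: [-0.4, 0.7, -0.6]
grip_width: 0.0422
```

```bash
python3 snap.py 6 wrist; python3 - <<'E'
from h import *
d=pickle.load(open("pics/wrist_5.pkl","rb")); print(rays(d,[[130,100],[371,102],[147,283],[360,283]],.07).round(4))
d=pickle.load(open("pics/wrist_6.pkl","rb")); objs(d,xr=(.25,.8),amin=200,R=.12,zmin=.012)
E
```

```text
t 7.53 tcp [ 556.8 -399.1  163.2] yaw -13.94 tilt 0.23 F [-0.4  0.7 -0.6] w 42.2
[[ 0.5831 -0.0592  0.07  ]
 [ 0.7539 -0.0693  0.07  ]
 [ 0.5726 -0.2076  0.07  ]
 [ 0.753  -0.2177  0.07  ]]
[502. 153.] 1017 z 0.0256 med [ 0.7729 -0.4307] rect [ 771.4 -425.7] [46.4 18. ] 86.1 671
[257. 186.] 1619 z 0.0326 med [ 0.559  -0.3999] rect [ 559.4 -396.9] [148.6   8.4] 76.4 1466
[ 42. 277.] 9251 z 0.0592 med [ 0.3415 -0.4456] rect [ 332.2 -440.2] [50.8 85.2] 16.8 3746
```

View pics/wrist_6.png

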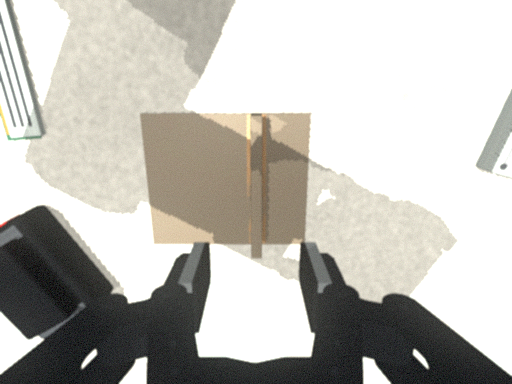

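```bash
python3 - <<'E'
from h import *
d=pickle.load(open("pics/wrist_6.pkl","rb")); P=rays(d,[[141,113],[310,113],[306,243.5],[154,243.5]],.003); print(P.round(4),P.mean(0))
a=np.radians(-13.9); ex=np.array([np.cos(a),np.sin(a)]); print(P.mean(0)[:2]+.028*ex)
W,ok=cloud(d); q=ok&(W[...,2]>.028)&(W[...,2]<.037); q[:, :235]=0;q[:,280:]=0;q[262:]=0
print(rect(W[q][:,:2]),q.sum()); v,u=np.nonzero(q);print(u.min(),u.max(),v.min(),v.max())
E
```

```text
[[ 0.4723 -0.318   0.003 ]
 [ 0.6198 -0.3546  0.003 ]
 [ 0.5911 -0.4805  0.003 ]
 [ 0.4409 -0.4434  0.003 ]] [ 0.53102588 -0.39911094  0.003     ]
[ 0.55820594 -0.40583732]
(array([ 556.8, -405.9]), array([129.9,   9.3]), 76.4) 1605
250 261 115 258
```

Emit:
move_arm(offset=[[0.7, -6.4, -20], [0, 0, -30], [0, 0, -30], [0, 0, -30], [0, 0, -25], [0, 0, -12], [0, 0, -6], [0, 0, 0], [0, 0, 0]], rot=[[0, 0, 0.3], [0, 0, 0], [0, 0, 0], [0, 0, 0], [0, 0, 0], [0, 0, 0], [0, 0, 0], [0, 0, 0], [0, 0, 0]])

```text
time: 8.33
eef_pos: [0.5603, -0.404, 0.014]
tcp_rot: [3.119, -0.366, 0.002]
ft_force: [0.6, -0.1, 0.5]
grip_width: 0.0426
```

Emit:
move_arm(offset=[[0, 0, 0], [0, 0, 0], [0, 0, 0], [0, 0, 0], [0, 0, 0], [0, 0, 0], [0, 0, 0], [0, 0, 0], [0, 0, 0], [0, 0, 0]], rot=[[0, 0, 0], [0, 0, 0], [0, 0, 0], [0, 0, 0], [0, 0, 0], [0, 0, 0], [0, 0, 0], [0, 0, 0], [0, 0, 0], [0, 0, 0]], grip=0, squeeze=50)

```text
time: 9.17
eef_pos: [0.5601, -0.4047, 0.0146]
tcp_rot: [3.118, -0.367, 0.004]
ft_force: [-0.8, -0.1, 6.8]
grip_width: 0.0088
```

```bash
python3 snap.py 7 wrist
```

```text
t 9.17 tcp [ 560.1 -404.7   14.6] yaw -13.43 tilt 0.17 F [-0.8 -0.1  6.8] w 8.8
```

View pics/wrist_7.png

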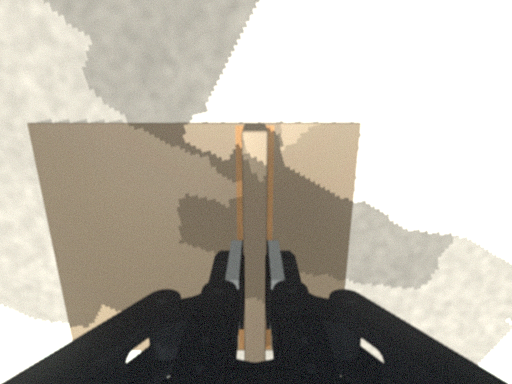

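Emit:
move_arm(offset=[[0, 0, 15], [0, 0, 30], [0, 0, 30], [0, 0, 30], [0, 0, 30], [0, 0, 0], [0, 0, 0]], rot=[[0, 0, 0], [0, 0, 0], [0, 0, 0], [0, 0, 0], [0, 0, 0], [0, 0, 0], [0, 0, 0]])

```text
time: 9.8
eef_pos: [0.5602, -0.4048, 0.1503]
tcp_rot: [3.117, -0.367, 0.006]
ft_force: [-0.6, -0.1, -1.2]
grip_width: 0.0089
```

```bash
python3 snap.py 8 wrist; python3 - <<'E'
from h import *
d=pickle.load(open("pics/wrist_5.pkl","rb")); W,ok=cloud(d)
zm=cv2.medianBlur(d["range_z"],3); g=cv2.morphologyEx(d["range_z"],cv2.MORPH_GRADIENT,np.ones((3,3)))
q=ok&(W[...,2]>.064)&(W[...,2]<.076); q[290:]=0; q[:90]=0
v,u=np.nonzero(q); 
q[235:,160:345]=0
for nm,s in(("L",(slice(110,230),slice(125,165))),("R",(slice(110,230),slice(345,380)))):
    m=np.zeros_like(q); m[s]=q[s]; P=W[m]; 
    vx,vy,x0,y0=cv2.fitLine(np.float32(P[:,:2]),cv2.DIST_HUBER,0,.001,.001).ravel(); 
    vv,uu=np.nonzero(m); print(nm,m.sum(),"yaw",np.degrees(np.arctan2(vy,vx))%180-90,"x at y=-.133",x0+vx/vy*(-.133-y0),"u",uu.min(),uu.max())
m=np.zeros_like(q); m[92:112,160:350]=q[92:112,160:350];P=W[m];vx,vy,x0,y0=cv2.fitLine(np.float32(P[:,:2]),cv2.DIST_HUBER,0,.001,.001).ravel();print("T",m.sum(),np.degrees(np.arctan2(vy,vx)),y0+vy/vx*(.665-x0),(P[:,1]-vy/vx*(P[:,0]-.665)).min(),(P[:,1]-vy/vx*(P[:,0]-.665)).max())
print(rect(W[q][:,:2]))
h=cv2.cvtColor(d["frame"],cv2.COLOR_RGB2HSV)
# hanging divider
d=pickle.load(open("pics/wrist_8.pkl","rb"));W,ok=cloud(d); q=ok&(W[...,2]>.11)&(W[...,2]<.2);q[300:]=0
h=cv2.cvtColor(d["frame"],cv2.COLOR_RGB2HSV); print(h[200,100],h[150,256]); v,u=np.nonzero(q); print(u.min(),u.max(),v.min(),v.max())
for p in((80,140),(80,220),(330,140),(330,220)): print(p,W[p[1],p[0]].round(4))
E
```

```text
t 9.8 tcp [ 560.2 -404.8  150.3] yaw -13.44 tilt 0.28 F [-0.6 -0.1 -1.2] w 8.9
L 1304 yaw -2.7903976 x at y=-.133 0.5803075 u 128 150
R 1292 yaw -3.217926 x at y=-.133 0.7488081 u 351 373
T 1997 -2.9980667 -0.06341371 -0.06689070367794062 -0.05998451207502286
(array([ 664.8, -129.1]), array([138.1, 178.9]), 87.0)
[ 22  56 114] [ 18  59 173]
28 365 123 299
(80, 140) [ 0.4939 -0.3323  0.1372]
(80, 220) [ 0.4789 -0.3699  0.1385]
(330, 140) [ 0.6085 -0.3597  0.1377]
(330, 220) [ 0.6017 -0.3995  0.1385]
```

View pics/wrist_8.png

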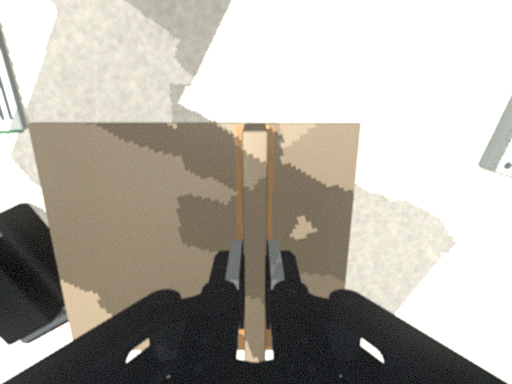

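```bash
python3 - <<'E'
from h import *
d=pickle.load(open("pics/wrist_8.pkl","rb"))
T=np.array([.5602,-.4048]); a=np.radians(-13.44); R=np.array([[np.cos(a),np.sin(a)],[-np.sin(a),np.cos(a)]])
for z in(.1365,.1385):
    P=rays(d,[[30,123],[359,123.5],[247,123],[267,123],[40,180],[355,180]],z)[:,:2]; print(z,((P-T)@R.T*1000).round(1).tolist())
d6=pickle.load(open("pics/wrist_5.pkl","rb")); f=cv2.cvtColor(d6["frame"],cv2.COLOR_RGB2GRAY)
print([int(x) for x in f[88:125,215]],[int(x) for x in f[88:125,300]])
c=cv2.convertScaleAbs(cv2.resize(d6["frame"][85:135,110:390,::-1],None,fx=2.8,fy=2.8*2,interpolation=cv2.INTER_NEAREST),alpha=1.2);cv2.imwrite("pics/c5.png",c)
E
```

```text
0.1365 [[-103.7, 62.9], [49.8, 62.6], [-2.6, 62.9], [6.7, 62.9], [-104.5, 35.5], [50.5, 35.2]]
0.1385 [[-102.3, 63.1], [49.2, 62.8], [-2.6, 63.1], [6.6, 63.1], [-103.1, 36.0], [49.8, 35.8]]
[228, 227, 218, 177, 126, 102, 116, 143, 156, 165, 151, 146, 155, 169, 168, 168, 157, 131, 111, 103, 101, 106, 103, 102, 105, 102, 106, 106, 105, 102, 107, 112, 136, 156, 170, 163, 165] [225, 226, 223, 200, 146, 114, 115, 145, 180, 184, 177, 177, 183, 189, 186, 187, 178, 158, 140, 128, 129, 124, 126, 128, 129, 126, 134, 131, 126, 128, 126, 133, 150, 176, 187, 186, 181]
```

View pics/c5.png

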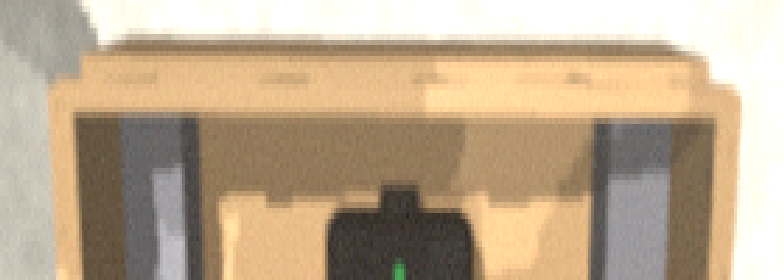

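```bash
python3 - <<'E'
from h import *
d=pickle.load(open("pics/wrist_5.pkl","rb"))
for z in(.068,.07,.072):
    P=rays(d,[[137,105],[365.7,105],[129.5,100],[373.5,100]],z)[:,:2]; a=P[1]-P[0]; th=np.arctan2(a[1],a[0]); n=np.array([np.sin(th),-np.cos(th)])
    print(z,P.round(4).tolist(),np.hypot(*a),np.degrees(th),"centre",(P[0]+P[1])/2+n*.070, (P[2]+P[3])/2)
a=np.radians(-3.0);ex=np.array([np.cos(a),np.sin(a)]);ey=np.array([-ex[1],ex[0]])
E
```

```text
0.068 [[0.5868, -0.0629], [0.7509, -0.0713], [0.582, -0.0592], [0.7563, -0.0681]] 0.1642843108149342 -2.952463861699437 centre [ 0.66522125 -0.13698844] [ 0.66914876 -0.06364041]
0.07 [[0.5875, -0.0628], [0.7502, -0.0712], [0.5827, -0.0591], [0.7556, -0.068]] 0.16293447555827445 -2.952463861699436 centre [ 0.66522645 -0.13690291] [ 0.66915131 -0.06358316]
0.072 [[0.5882, -0.0627], [0.7495, -0.0711], [0.5835, -0.0591], [0.7549, -0.0679]] 0.16158464030161482 -2.9524638616994383 centre [ 0.66523165 -0.13681738] [ 0.66915387 -0.06352591]
```

Emit:
move_arm(offset=[[16.5, 33.5, 0], [16.5, 33.5, 0], [16.5, 33.5, 0], [16.5, 33.5, 0], [16.5, 33.5, 0], [16.5, 33.5, 0], [16.5, 33.5, 0], [16.5, 33.5, 0], [0, 0, 0], [0, 0, 0], [0, 0, -20], [0, 0, -25]], rot=[[0, 0, 1.3], [0, 0, 1.3], [0, 0, 1.3], [0, 0, 1.3], [0, 0, 1.3], [0, 0, 1.3], [0, 0, 1.3], [0, 0, 1.3], [0, 0, 0], [0, 0, 0], [0, 0, 0], [0, 0, 0]])

```text
time: 10.85
eef_pos: [0.6919, -0.1374, 0.1034]
tcp_rot: [3.139, -0.084, 0.004]
ft_force: [-0.1, -0.6, -1.2]
grip_width: 0.0088
```

Emit:
move_arm(offset=[[0, 0, 0], [0, 0, 0], [0, 0, 0]], rot=[[0, 0, 0], [0, 0, 0], [0, 0, 0]])

```text
time: 11.1
eef_pos: [0.6913, -0.1372, 0.1033]
tcp_rot: [3.14, -0.085, 0.0]
ft_force: [0.2, 0.8, 0.3]
grip_width: 0.009
```

```bash
python3 snap.py 9 wrist scene top
```

```text
t 11.1 tcp [ 691.3 -137.2  103.3] yaw -3.11 tilt 0.01 F [0.2 0.8 0.3] w 9.0
```

View pics/wrist_9.png

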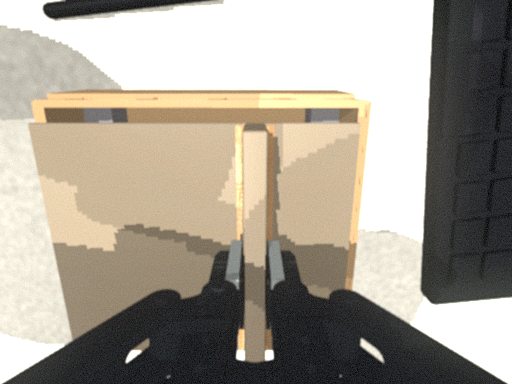

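```bash
python3 - <<'E'
from h import *
d=pickle.load(open("pics/wrist_9.pkl","rb"))
T=np.array([.6913,-.1372]); a=np.radians(-3.11); R=np.array([[np.cos(a),np.sin(a)],[-np.sin(a),np.cos(a)]])
f=cv2.cvtColor(d["frame"],cv2.COLOR_RGB2GRAY)
print(f[85:128,180].tolist()); print(f[115,30:60].tolist(), f[115,345:375].tolist())
P=rays(d,[[47,107.5],[359,107.5],[38,101],[367,101]],.07)[:,:2]; print(((P-T)@R.T*1000).round(1).tolist())
c=cv2.resize(d["frame"][85:135,20:380,::-1],None,fx=2.2,fy=6,interpolation=cv2.INTER_NEAREST);cv2.imwrite("pics/c9.png",cv2.convertScaleAbs(c,alpha=1.3))
E
```

```text
[220, 225, 226, 220, 183, 128, 98, 108, 131, 157, 171, 162, 167, 165, 167, 171, 172, 170, 169, 166, 171, 160, 143, 118, 108, 105, 109, 106, 106, 107, 111, 106, 108, 100, 104, 102, 102, 105, 126, 135, 140, 137, 137]
[138, 138, 140, 145, 155, 162, 160, 158, 165, 165, 162, 159, 164, 163, 149, 109, 67, 73, 71, 66, 70, 73, 71, 66, 70, 67, 74, 73, 74, 65] [87, 89, 94, 94, 89, 90, 92, 92, 96, 88, 91, 90, 117, 161, 180, 187, 185, 187, 180, 168, 151, 141, 157, 166, 179, 210, 225, 230, 226, 224]
[[-106.6, 68.8], [55.2, 68.8], [-110.6, 72.0], [59.0, 72.0]]
```

View pics/c9.png

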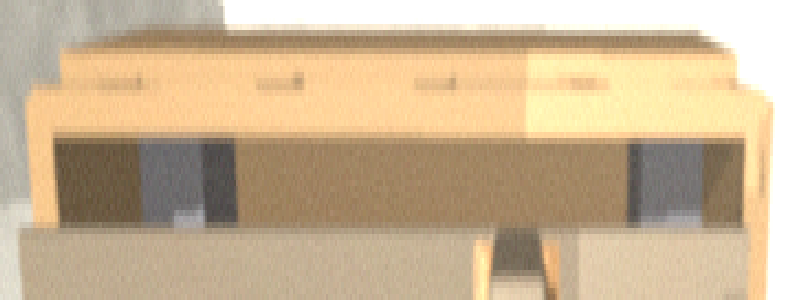

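Emit:
move_arm(offset=[[0, 0.5, -15], [0, 0, -15], [0, 0, -12], [0, 0, -8], [0, 0, -5], [0, 0, 0], [0, 0, 0], [0, 0, 0]], rot=[[0, 0, 0], [0, 0, 0], [0, 0, 0], [0, 0, 0], [0, 0, 0], [0, 0, 0], [0, 0, 0], [0, 0, 0]])

```text
time: 11.92
eef_pos: [0.692, -0.1357, 0.0488]
tcp_rot: [3.14, -0.083, 0.002]
ft_force: [-0.3, -0.2, -0.7]
grip_width: 0.0089
```

```bash
python3 snap.py 10 wrist
```

```text
t 11.92 tcp [ 692.  -135.7   48.8] yaw -3.03 tilt 0.09 F [-0.3 -0.2 -0.7] w 8.9
```

View pics/wrist_10.png

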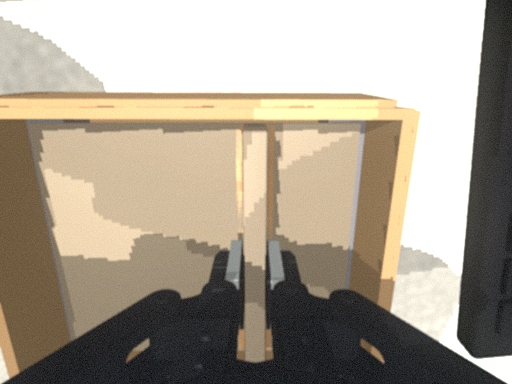

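Emit:
move_arm(offset=[[0, 0, -3], [0, 0, -1.5], [0, 0, 0], [0, 0, 0]], rot=[[0, 0, 0], [0, 0, 0], [0, 0, 0], [0, 0, 0]])

```text
time: 12.3
eef_pos: [0.6919, -0.1357, 0.0446]
tcp_rot: [3.14, -0.083, 0.003]
ft_force: [-2.0, -0.1, 5.4]
grip_width: 0.009
```

```bash
python3 snap.py 11
```

```text
t 12.3 tcp [ 691.9 -135.7   44.6] yaw -3.03 tilt 0.11 F [-2.  -0.1  5.4] w 9.0
```

Emit:
move_arm(offset=[[0, 0, 0], [0, 0, 0], [0, 0, 0], [0, 0, 0], [0, 0, 20], [0, 0, 30], [0, 0, 35], [0, 0, 35], [0, 0, 30]], rot=[[0, 0, 0], [0, 0, 0], [0, 0, 0], [0, 0, 0], [0, 0, 0], [0, 0, 0], [0, 0, 0], [0, 0, 0], [0, 0, 0]], grip=0.35)

```text
time: 13.05
eef_pos: [0.6916, -0.1355, 0.1957]
tcp_rot: [3.14, -0.083, 0.002]
ft_force: [0.2, 0.3, 0.4]
grip_width: 0.0299
```

Emit:
move_arm(offset=[[-35.5, 5.7, 0], [-35.5, 5.7, 0], [-35.5, 5.7, 0], [-35.5, 5.7, 0], [-35.5, 5.7, 0], [-35.5, 5.7, 0], [-35.5, 5.7, 0], [0, 0, 0], [0, 0, 0], [0, 0, 0]], rot=[[0, 0, -1.95], [0, 0, -1.95], [0, 0, -1.95], [0, 0, -1.95], [0, 0, -1.95], [0, 0, -1.95], [0, 0, -1.95], [0, 0, 0], [0, 0, 0], [0, 0, 0]], grip=1)

```text
time: 13.88
eef_pos: [0.4438, -0.096, 0.1939]
tcp_rot: [3.108, -0.455, 0.003]
ft_force: [0.5, -0.6, -0.3]
grip_width: 0.0854
```

```bash
python3 snap.py 12 wrist scene top; python3 - <<'E'
from h import *
for n in("wrist","scene"):
    d=pickle.load(open(f"pics/{n}_12.pkl","rb")); objs(d,xr=(.35,.8),yr=(-.4,.1),amin=150,R=.12,zmin=.012,drop=.015)
E
```

```text
t 13.88 tcp [443.8 -96.  193.9] yaw -16.67 tilt 0.13 F [ 0.5 -0.6 -0.3] w 85.4
[453. 160.] 21518 z 0.068 med [ 0.5827 -0.1224] rect [ 620.2 -134.4] [155.3  92.6] 86.7 5315
[251. 174.] 4545 z 0.03 med [ 0.4413 -0.0931] rect [444.7 -81.8] [127.2  50.1] 73.5 4003
[263. 169.] 327 z 0.0291 med [ 0.4463 -0.0885] rect [442.9 -91.7] [77.2 48.1] 73.8 271
[198. 192.] 3067 z 0.0632 med [ 0.6883 -0.1108] rect [ 664.4 -134.6] [153.3 178.9] 87.0 838
[298. 204.] 161 z 0.0245 med [0.455  0.0871] rect [452.3  86.8] [34.5 47.5] 89.1 158
```

View pics/wrist_12.png

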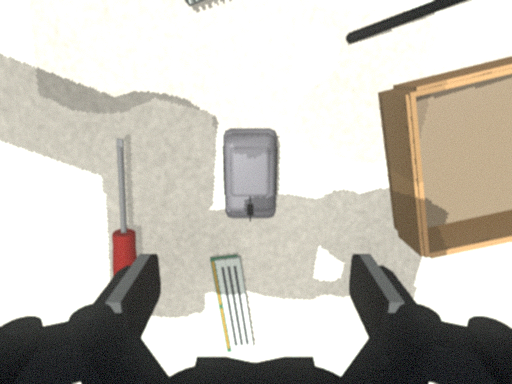

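View pics/scene_12.png

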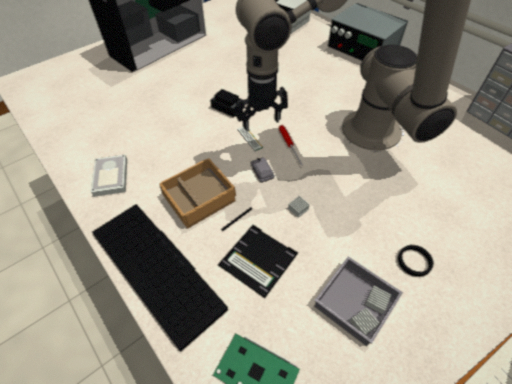

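```bash
python3 - <<'E'
from h import *
d=pickle.load(open("pics/wrist_12.pkl","rb"))
h=cv2.cvtColor(d["frame"],cv2.COLOR_RGB2GRAY);m=np.zeros_like(h);m[120:228,212:290]=(h[120:228,212:290]<95)*255
W,ok=cloud(d); q=ok&(W[...,2]>.007)&(W[...,2]<.04); q[:115]=0;q[228:]=0;q[:,:205]=0;q[:,295:]=0
q=cv2.morphologyEx(q.astype(np.uint8),cv2.MORPH_OPEN,np.ones((5,5)))
c=max(cv2.findContours(q,0,1)[0],key=cv2.contourArea);print(cv2.boundingRect(c),rect(rays(d,c[:,0],.015)[:,:2]),rect(W[q>0][:,:2]))
d=pickle.load(open("pics/scene_12.pkl","rb"));W,ok=cloud(d)
a=np.radians(-3);ex=np.array([np.cos(a),np.sin(a)]);ey=np.array([-ex[1],ex[0]])
L=(W[...,:2]-np.array([.665,-.134]));X=L@ex;Y=L@ey
for nm,(x0,x1) in dict(low=(-.07,-.04),mid=(-.03,.01),hi=(.045,.07)).items():
    for y0,y1 in((-.055,-.02),(-.02,.02),(.02,.055)):
        s=ok&(X>x0)&(X<x1)&(Y>y0)&(Y<y1); print(nm,y0,s.sum(),np.median(W[s][:,2]).round(4))
s=ok&(abs(X)<.07)&(abs(Y)<.06)&(W[...,2]>.054)&(W[...,2]<.068);print("part",s.sum(),np.median(X[s]),np.median(Y[s]),Y[s].min(),Y[s].max(),rect(W[s][:,:2]))
E
```

```text
(223, 128, 55, 91) (array([439.6, -98.8]), array([93.5, 54.3]), 73.2) (array([439.4, -99.3]), array([93.4, 54.6]), 72.8)
low -0.055 78 0.0326
low -0.02 95 0.0323
low 0.02 50 0.0318
mid -0.055 111 0.032
mid -0.02 138 0.0321
mid 0.02 68 0.0316
hi -0.055 72 0.0319
hi -0.02 89 0.032
hi 0.02 46 0.0322
part 124 0.028699402801580953 0.002006444011903659 -0.05892911816293295 0.05904805408014722 (array([ 692.6, -135.4]), array([118. ,  10.7]), 86.9)
```

Emit:
move_arm(offset=[[-4.5, -3, -35], [0, 0, -35], [0, 0, -35], [0, 0, -35], [0, 0, -30], [0, 0, -13], [0, 0, -5], [0, 0, 0], [0, 0, 0]], rot=[[0, 0, -0.3], [0, 0, 0], [0, 0, 0], [0, 0, 0], [0, 0, 0], [0, 0, 0], [0, 0, 0], [0, 0, 0], [0, 0, 0]])

```text
time: 14.78
eef_pos: [0.4393, -0.0989, 0.0056]
tcp_rot: [3.107, -0.463, 0.001]
ft_force: [0.2, -0.1, -0.2]
grip_width: 0.0851
```

Emit:
move_arm(offset=[[0, 0, 0], [0, 0, 0], [0, 0, 0], [0, 0, 0], [0, 0, 0], [0, 0, 0], [0, 0, 0], [0, 0, 0], [0, 0, 0], [0, 0, 0]], rot=[[0, 0, 0], [0, 0, 0], [0, 0, 0], [0, 0, 0], [0, 0, 0], [0, 0, 0], [0, 0, 0], [0, 0, 0], [0, 0, 0], [0, 0, 0]], grip=0, squeeze=35)

```text
time: 15.62
eef_pos: [0.4392, -0.0989, 0.0065]
tcp_rot: [3.107, -0.463, 0.004]
ft_force: [-0.6, 0.9, 6.0]
grip_width: 0.0528
```

```bash
python3 snap.py 13 wrist
```

```text
t 15.62 tcp [439.2 -98.9   6.5] yaw -16.97 tilt 0.15 F [-0.6  0.9  6. ] w 52.8
```

View pics/wrist_13.png

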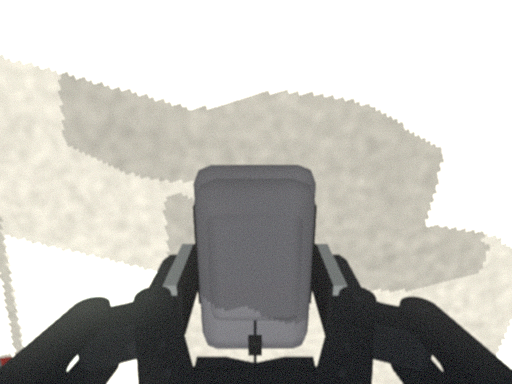

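Emit:
move_arm(offset=[[0, 0, 20], [0, 0, 30], [0, 0, 35], [0, 0, 35], [0, 0, 10], [0, 0, 0]], rot=[[0, 0, 0], [0, 0, 0], [0, 0, 0], [0, 0, 0], [0, 0, 0], [0, 0, 0]])

```text
time: 16.17
eef_pos: [0.4403, -0.0993, 0.1389]
tcp_rot: [3.105, -0.463, 0.012]
ft_force: [0.2, 0.3, -1.4]
grip_width: 0.0527
```

Emit:
move_arm(offset=[[28, -4.9, 0], [28, -4.9, 0], [28, -4.9, 0], [28, -4.9, 0], [28, -4.9, 0], [28, -4.9, 0], [28, -5, 0], [0, 0, 0], [0, 0, 0], [0, 0, -20], [0, 0, -10], [0, 0, 0]], rot=[[0, 0, 2], [0, 0, 2], [0, 0, 2], [0, 0, 2], [0, 0, 2], [0, 0, 2], [0, 0, 2], [0, 0, 0], [0, 0, 0], [0, 0, 0], [0, 0, 0], [0, 0, 0]])

```text
time: 17.17
eef_pos: [0.6314, -0.1321, 0.102]
tcp_rot: [-3.138, 0.082, 0.011]
ft_force: [-1.8, 0.7, -0.8]
grip_width: 0.0527
```

```bash
python3 snap.py 14 wrist
```

```text
t 17.17 tcp [ 631.4 -132.1  102. ] yaw -3.0 tilt 0.41 F [-1.8  0.7 -0.8] w 52.7
```

View pics/wrist_14.png

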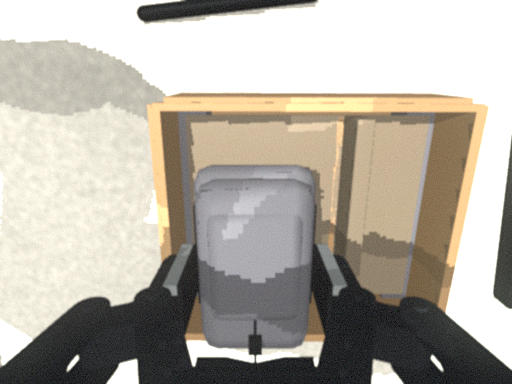

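Emit:
move_arm(offset=[[1.5, -1.5, 0], [0, 0, -20], [0, 0, -20], [0, 0, -12], [0, 0, -5], [0, 0, 0], [0, 0, 0]], rot=[[0, 0, 0], [0, 0, 0], [0, 0, 0], [0, 0, 0], [0, 0, 0], [0, 0, 0], [0, 0, 0]])

```text
time: 17.8
eef_pos: [0.6364, -0.1347, 0.0491]
tcp_rot: [3.14, -0.082, 0.002]
ft_force: [0.0, -0.4, -1.6]
grip_width: 0.0529
```

```bash
python3 snap.py 15 wrist
```

```text
t 17.8 tcp [ 636.4 -134.7   49.1] yaw -2.98 tilt 0.07 F [ 0.  -0.4 -1.6] w 52.9
```

View pics/wrist_15.png

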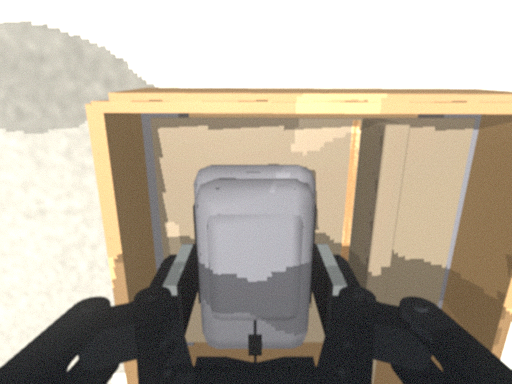

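Emit:
move_arm(offset=[[-1, 0, -5], [0, 0, -3], [0, 0, -1], [0, 0, 0], [0, 0, 0]], rot=[[0, 0, 0], [0, 0, 0], [0, 0, 0], [0, 0, 0], [0, 0, 0]])

```text
time: 18.27
eef_pos: [0.6349, -0.1345, 0.0397]
tcp_rot: [3.14, -0.082, 0.0]
ft_force: [-1.8, -0.0, 1.4]
grip_width: 0.0526
```

```bash
python3 snap.py 16
```

```text
t 18.27 tcp [ 634.9 -134.5   39.7] yaw -2.98 tilt 0.02 F [-1.8 -0.   1.4] w 52.6
```

Emit:
move_arm(offset=[[0, 0, 0], [0, 0, 0], [0, 0, 0], [0, 0, 0], [0, 0, 8], [0, 0, 25], [0, 0, 35], [0, 0, 35], [0, 0, 35], [0, 0, 20]], rot=[[0, 0, 0], [0, 0, 0], [0, 0, 0], [0, 0, 0], [0, 0, 0], [0, 0, 0], [0, 0, 0], [0, 0, 0], [0, 0, 0], [0, 0, 0]], grip=0.74)

```text
time: 19.1
eef_pos: [0.6361, -0.1349, 0.2027]
tcp_rot: [3.139, -0.082, 0.01]
ft_force: [0.9, 0.3, 1.1]
grip_width: 0.0633
```

Emit:
move_arm(offset=[[-32.6, -13.7, 0], [-32.6, -13.7, 0], [-32.6, -13.7, 0], [-32.6, -13.7, 0], [-32.6, -13.7, 0], [-32.6, -13.7, 0], [-32.6, -13.7, 0], [-32.6, -13.7, 0], [0, 0, 0], [0, 0, 0], [0, 0, 0]], rot=[[0, 0, -0.8], [0, 0, -0.8], [0, 0, -0.8], [0, 0, -0.8], [0, 0, -0.8], [0, 0, -0.8], [0, 0, -0.8], [0, 0, -0.8], [0, 0, 0], [0, 0, 0], [0, 0, 0]])

```text
time: 20.02
eef_pos: [0.3747, -0.2444, 0.198]
tcp_rot: [3.13, -0.258, 0.003]
ft_force: [1.0, -0.0, -1.1]
grip_width: 0.0632
```

```bash
python3 snap.py 17 wrist scene; python3 - <<'E'
from h import *
for n in("wrist","scene"):
    d=pickle.load(open(f"pics/{n}_17.pkl","rb")); objs(d,xr=(.3,.45),yr=(-.4,.1),amin=100,R=.12,zmin=.0045)
E
```

```text
t 20.02 tcp [ 374.7 -244.4  198. ] yaw -9.42 tilt 0.1 F [ 1.  -0.  -1.1] w 63.2
[147.  14.] 203 z 0.0147 med [ 0.3049 -0.0883] rect [304.  -90.9] [27.6  4.6] 71.7 165
[255. 170.] 3324 z 0.0077 med [ 0.3761 -0.2451] rect [ 375.3 -241.5] [148.8  31.3] 80.5 3194
[236. 308.] 1907 z 0.0571 med [ 0.3346 -0.3972] rect [ 332.  -397.2] [ 9.9 26.4] 89.3 267
[235. 109.] 163 z 0.0429 med [ 0.3342 -0.3929] rect [ 330.5 -390.2] [43.5 17.7] 15.7 36
[250. 139.] 197 z 0.007 med [ 0.3756 -0.2386] rect [ 374.7 -244.2] [126.4  32.6] 81.0 182
```

View pics/wrist_17.png

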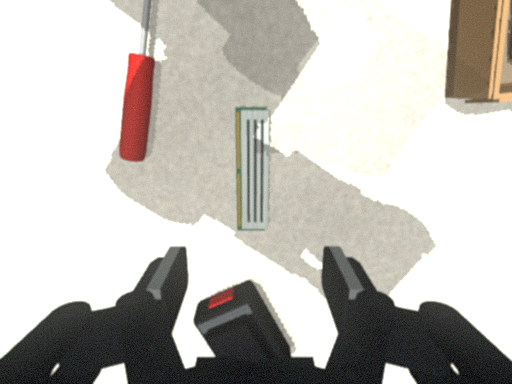

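View pics/scene_17.png

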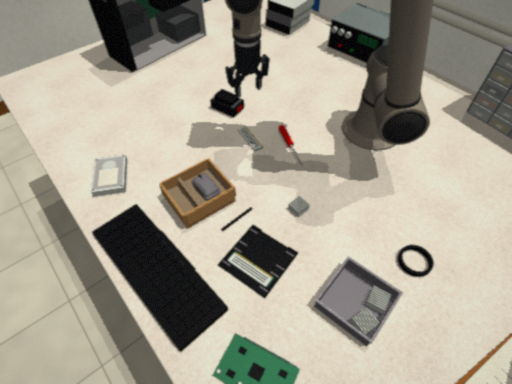

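```bash
python3 - <<'E'
from h import *
d=pickle.load(open("pics/wrist_17.pkl","rb"))
P=rays(d,[[235.5,107],[269.5,107],[269,230.5],[237,230.5]],.006);print(P.round(4),P.mean(0),rect(P[:,:2]))
E
```

```text
[[ 0.3677 -0.1808  0.006 ]
 [ 0.4008 -0.1863  0.006 ]
 [ 0.3803 -0.3174  0.006 ]
 [ 0.3453 -0.3116  0.006 ]] [ 0.37351114 -0.24901924  0.006     ] (array([ 373.8, -249. ]), array([132.7,  35.5]), 80.5)
```

Emit:
move_arm(offset=[[-0.7, -4, -35], [0, 0, -35], [0, 0, -35], [0, 0, -35], [0, 0, -30], [0, 0, -13], [0, 0, -6], [0, 0, 0], [0, 0, -3], [0, 0, -2], [0, 0, 0], [0, 0, 0]], rot=[[0, 0, -0.1], [0, 0, 0], [0, 0, 0], [0, 0, 0], [0, 0, 0], [0, 0, 0], [0, 0, 0], [0, 0, 0], [0, 0, 0], [0, 0, 0], [0, 0, 0], [0, 0, 0]], grip=0.6)

```text
time: 21.12
eef_pos: [0.3739, -0.2484, 0.0041]
tcp_rot: [3.13, -0.259, 0.002]
ft_force: [-0.0, -0.4, -0.0]
grip_width: 0.0516
```

```bash
python3 snap.py 18
```

```text
t 21.12 tcp [ 373.9 -248.4    4.1] yaw -9.47 tilt 0.1 F [-0.  -0.4 -0. ] w 51.6
```

Emit:
move_arm(offset=[[0, 0, -2], [0, 0, 0], [0, 0, 0], [0, 0, 0], [0, 0, 0], [0, 0, 0], [0, 0, 0], [0, 0, 0]], rot=[[0, 0, 0], [0, 0, 0], [0, 0, 0], [0, 0, 0], [0, 0, 0], [0, 0, 0], [0, 0, 0], [0, 0, 0]], grip=0, squeeze=40)

```text
time: 21.78
eef_pos: [0.3737, -0.2484, 0.0019]
tcp_rot: [3.13, -0.26, 0.002]
ft_force: [-0.3, 0.0, 7.0]
grip_width: 0.0326
```

Emit:
move_arm(offset=[[0, 0, 10], [0, 0, 20], [0, 0, 30], [0, 0, 30], [0, 0, 20], [0, 0, 0], [0, 0, 0]], rot=[[0, 0, 0], [0, 0, 0], [0, 0, 0], [0, 0, 0], [0, 0, 0], [0, 0, 0], [0, 0, 0]])

```text
time: 22.37
eef_pos: [0.3738, -0.2485, 0.1121]
tcp_rot: [3.129, -0.259, 0.003]
ft_force: [-0.4, 0.2, -1.4]
grip_width: 0.0325
```

```bash
python3 snap.py 19 wrist
```

```text
t 22.37 tcp [ 373.8 -248.5  112.1] yaw -9.48 tilt 0.15 F [-0.4  0.2 -1.4] w 32.5
```

View pics/wrist_19.png

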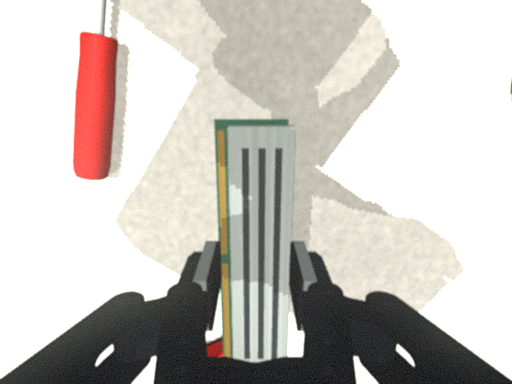

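Emit:
move_arm(offset=[[20.6, 32.1, 0], [20.6, 32.1, 0], [20.6, 32.1, 0], [20.6, 32.1, 0], [20.6, 32.1, 0], [20.6, 32.1, 0], [20.6, 32.1, 0], [20.6, 32.1, 0], [20.6, 32.1, 0], [20.6, 32.1, 0], [20.6, 32.1, 0], [20.6, 32.1, 0]], rot=[[0, 0, 2], [0, 0, 2], [0, 0, 2], [0, 0, 2], [0, 0, 2], [0, 0, 2], [0, 0, 2], [0, 0, 2], [0, 0, 2], [0, 0, 2], [0, 0, 2], [0, 0, 2]])

```text
time: 23.42
eef_pos: [0.6203, 0.1388, 0.1088]
tcp_rot: [-3.116, -0.4, 0.006]
ft_force: [1.6, -1.4, -0.1]
grip_width: 0.0321
```

Emit:
move_arm(offset=[[0, 0, 0], [0, 0, 0], [0, 0, 0], [0, 0, 0]], rot=[[0, 0, 0], [0, 0, 0], [0, 0, 0], [0, 0, 0]])

```text
time: 23.75
eef_pos: [0.6196, 0.1359, 0.1101]
tcp_rot: [3.116, 0.395, -0.004]
ft_force: [0.7, -0.3, -0.5]
grip_width: 0.0322
```

```bash
python3 snap.py 20 wrist scene; python3 - <<'E'
from h import *
d=pickle.load(open("pics/wrist_19.pkl","rb"))
T=np.array([.3738,-.2485]); a=np.radians(-9.48); R=np.array([[np.cos(a),np.sin(a)],[-np.sin(a),np.cos(a)]])
P=rays(d,[[215,121],[287,121],[228,127],[295,126]],.114)[:,:2]; print(((P-T)@R.T*1000).round(1).tolist())
E
```

```text
t 23.75 tcp [619.6 135.9 110.1] yaw 14.45 tilt 0.15 F [ 0.7 -0.3 -0.5] w 32.2
[[-15.7, 65.1], [14.5, 65.1], [-10.3, 62.6], [17.9, 63.0]]
```

View pics/wrist_20.png

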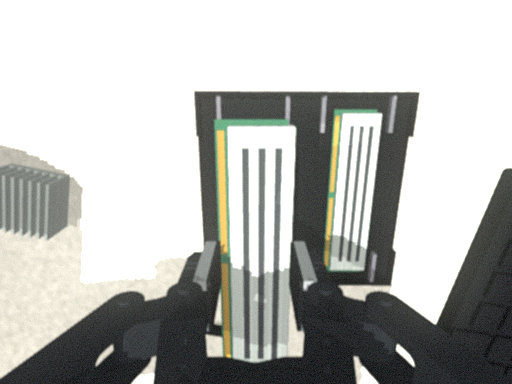

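```bash
python3 - <<'E'
from h import *
d=pickle.load(open("pics/wrist_20.pkl","rb"))
T=np.array([.6196,.1359]); a=np.radians(14.45); R=np.array([[np.cos(a),np.sin(a)],[-np.sin(a),np.cos(a)]])
for z,p in((.01,[[195,93.5],[418,93.5],[391.5,285],[418,93.5]]),(.009,[[218,97],[219,120],[287.5,97],[287.5,118],[323,97],[323.5,132],[393,97],[388,132],[375,252],[371,282]]),(.007,[[334,110],[381,111],[364,271],[325,271]])):
    P=rays(d,p,z)[:,:2]; print(z,((P-T)@R.T*1000).round(1).tolist())
c=cv2.resize(d["frame"][80:290,180:430,::-1],None,fx=2.8,fy=2.8,interpolation=cv2.INTER_CUBIC);cv2.imwrite("pics/c20.png",cv2.convertScaleAbs(c,alpha=2))
E
```

```text
0.01 [[-41.5, 74.9], [116.3, 74.9], [117.3, -80.9], [116.3, 74.9]]
0.009 [[-25.4, 72.5], [-25.2, 56.5], [24.2, 72.5], [24.6, 57.9], [49.5, 72.5], [51.4, 47.8], [99.3, 72.5], [98.8, 47.8], [100.1, -50.3], [99.9, -78.7]]
0.007 [[58.4, 63.4], [92.6, 62.7], [93.6, -69.2], [60.5, -69.3]]
```

View pics/c20.png

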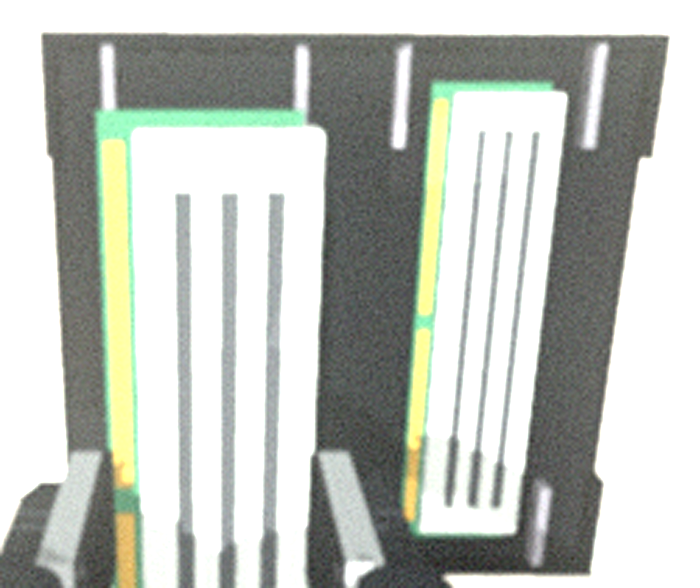

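Emit:
move_arm(offset=[[0, -1.7, -10], [0, 0, -25], [0, 0, -25], [0, 0, -20], [0, 0, -12], [0, 0, -6], [0, 0, 0], [0, 0, 0]], rot=[[0, 0, 0.3], [0, 0, 0], [0, 0, 0], [0, 0, 0], [0, 0, 0], [0, 0, 0], [0, 0, 0], [0, 0, 0]])

```text
time: 24.52
eef_pos: [0.6211, 0.1352, 0.0139]
tcp_rot: [3.115, 0.405, 0.002]
ft_force: [-0.7, 1.0, -0.1]
grip_width: 0.0324
```

```bash
python3 snap.py 21 wrist
```

```text
t 24.52 tcp [621.1 135.2  13.9] yaw 14.81 tilt 0.06 F [-0.7  1.  -0.1] w 32.4
```

View pics/wrist_21.png

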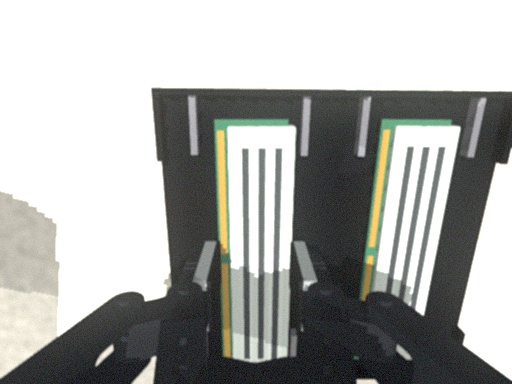

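Emit:
move_arm(offset=[[-0.7, 0, -5], [0, 0, -3], [0, 0, -1], [0, 0, 0], [0, 0, 0]], rot=[[0, 0, 0], [0, 0, 0], [0, 0, 0], [0, 0, 0], [0, 0, 0]])

```text
time: 24.98
eef_pos: [0.6201, 0.1354, 0.0049]
tcp_rot: [3.115, 0.405, 0.001]
ft_force: [-0.8, -0.6, 4.3]
grip_width: 0.0325
```

```bash
python3 snap.py 22
```

```text
t 24.98 tcp [620.1 135.4   4.9] yaw 14.83 tilt 0.04 F [-0.8 -0.6  4.3] w 32.5
```

Emit:
move_arm(offset=[[0, 0, 0], [0, 0, 0], [0, 0, 0], [0, 0, 0], [0, 0, 10], [0, 0, 25], [0, 0, 35], [0, 0, 40], [0, 0, 40], [0, 0, 40]], rot=[[0, 0, 0], [0, 0, 0], [0, 0, 0], [0, 0, 0], [0, 0, 0], [0, 0, 0], [0, 0, 0], [0, 0, 0], [0, 0, 0], [0, 0, 0]], grip=0.58)

```text
time: 25.82
eef_pos: [0.6195, 0.1353, 0.197]
tcp_rot: [-3.115, -0.405, -0.001]
ft_force: [0.9, 0.4, 1.2]
grip_width: 0.0494
```

Emit:
move_arm(offset=[[-33.4, -9.3, 0], [-33.4, -9.3, 0], [-33.4, -9.3, 0], [-33.4, -9.3, 0], [-33.4, -9.3, 0], [0, 0, 0], [0, 0, 0], [0, 0, 0]], rot=[[0, 0, -2.5], [0, 0, -2.5], [0, 0, -2.5], [0, 0, -2.5], [0, 0, -2.5], [0, 0, 0], [0, 0, 0], [0, 0, 0]], grip=0.85)

```text
time: 26.48
eef_pos: [0.4539, 0.0889, 0.1954]
tcp_rot: [-3.141, -0.064, -0.004]
ft_force: [0.0, -0.2, 0.8]
grip_width: 0.073
```

```bash
python3 snap.py 23 wrist scene; python3 - <<'E'
from h import *
for n in("wrist","scene"):
    d=pickle.load(open(f"pics/{n}_23.pkl","rb")); print(n); objs(d,xr=(.3,.8),yr=(.03,.25),amin=100,R=.12,zmin=.006)
E
```

```text
t 26.48 tcp [453.9  88.9 195.4] yaw 2.33 tilt 0.16 F [ 0.  -0.2  0.8] w 73.0
wrist
[431.  56.] 1048 z 0.0093 med [0.6238 0.2035] rect [624.7 199.6] [127.8  30.6] 14.7 780
[496. 113.] 4163 z 0.0106 med [0.6884 0.1554] rect [690.5 150.6] [ 31.  132.5] 15.2 4106
[423. 127.] 4801 z 0.0107 med [0.6198 0.1401] rect [621.4 133.7] [ 34.4 132.2] 14.7 4614
[232. 172.] 185 z 0.0273 med [0.4319 0.0878] rect [432.1  88. ] [ 1.2 44.3] 1.0 88
[238. 171.] 168 z 0.0276 med [0.438  0.0911] rect [441.3 116.6] [100.5   7.3] 83.1 78
[244. 171.] 164 z 0.0276 med [0.4441 0.0883] rect [443.7  88.5] [ 1.1 44.1] 1.8 54
[250. 170.] 120 z 0.0278 med [0.4499 0.0898] rect [449.6  88.4] [ 1.  44.8] 2.0 50
[256. 170.] 143 z 0.0275 med [0.4561 0.0946] rect [454.7 116. ] [  1.9 100.3] 3.1 73
[262. 173.] 162 z 0.0278 med [0.4621 0.0897] rect [461.7  88.7] [ 2.  44.8] 2.7 95
[271. 171.] 318 z 0.0277 med [0.4728 0.0932] rect [466.6 117. ] [ 12.7 102.1] 10.6 196
[440. 196.] 916 z 0.0096 med [0.6576 0.0687] rect [658.1  77.5] [132.1  31.7] 13.9 685
scene
[299. 207.] 254 z 0.0259 med [0.4528 0.0903] rect [452.2  90.3] [49.  40.4] 1.8 147
[267. 250.] 472 z 0.0099 med [0.6226 0.1401] rect [621.4 136.9] [ 34.3 128.1] 15.6 433
[251. 270.] 519 z 0.0097 med [0.6941 0.1575] rect [692.6 154.7] [ 33.9 127.4] 14.2 480
```

View pics/wrist_23.png

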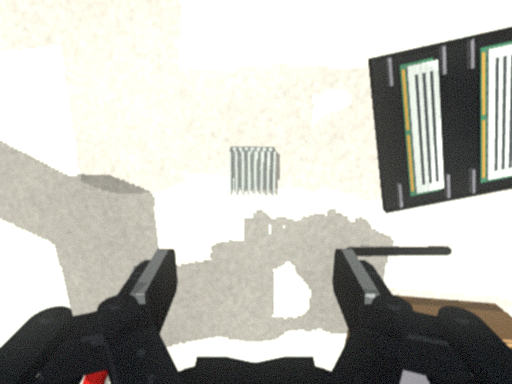

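Emit:
move_arm(offset=[[-1, -0.5, -35], [0, 0, -35], [0, 0, -35], [0, 0, -35], [0, 0, -30], [0, 0, -13], [0, 0, -6], [0, 0, 0], [0, 0, 0]], rot=[[0, 0, -0.2], [0, 0, 0], [0, 0, 0], [0, 0, 0], [0, 0, 0], [0, 0, 0], [0, 0, 0], [0, 0, 0], [0, 0, 0]])

```text
time: 27.33
eef_pos: [0.4529, 0.0885, 0.0056]
tcp_rot: [-3.141, -0.059, -0.001]
ft_force: [-0.1, -0.3, 0.2]
grip_width: 0.0725
```

Emit:
move_arm(offset=[[0, 0, 0], [0, 0, 0], [0, 0, 0], [0, 0, 0], [0, 0, 0], [0, 0, 0], [0, 0, 0], [0, 0, 0]], rot=[[0, 0, 0], [0, 0, 0], [0, 0, 0], [0, 0, 0], [0, 0, 0], [0, 0, 0], [0, 0, 0], [0, 0, 0]], grip=0, squeeze=35)

```text
time: 28.0
eef_pos: [0.4529, 0.0884, 0.0065]
tcp_rot: [-3.141, -0.058, -0.005]
ft_force: [-1.0, 0.5, 6.7]
grip_width: 0.0445
```

```bash
python3 snap.py 24 wrist; python3 - <<'E'
from h import *
d=pickle.load(open("pics/wrist_23.pkl","rb"))
a=np.radians(14.6); R=np.array([[np.cos(a),np.sin(a)],[-np.sin(a),np.cos(a)]])
P=rays(d,[[369,60],[385,211]],.01)[:,:2];M=rays(d,[[402,65],[437,58],[444,190],[411,195]],.009)[:,:2]
print(P,((M-P.mean(0))@R.T*1000).round(1),((M.mean(0)-P.mean(0))@R.T*1000), ((P-P.mean(0))@R.T*1000))
E
```

```text
t 28.0 tcp [452.9  88.4   6.5] yaw 2.13 tilt 0.17 F [-1.   0.5  6.7] w 44.5
[[0.55770087 0.19729269]
 [0.59678911 0.04885304]] [[ 29.9  65.8]
 [ 62.4  65. ]
 [ 63.5 -66.9]
 [ 29.1 -65. ]] [46.23080558 -0.26454981] [[ -0.20448205  76.74967941]
 [  0.20448205 -76.74967941]]
```

View pics/wrist_24.png

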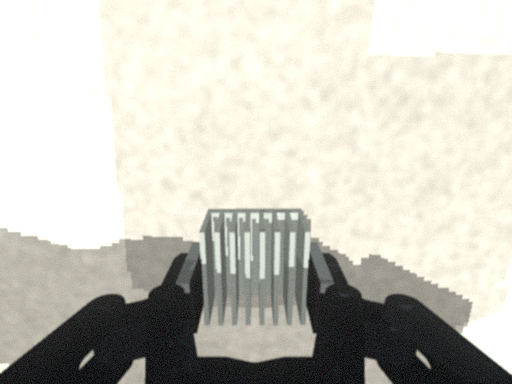

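Emit:
move_arm(offset=[[0, 0, 20], [0, 0, 30], [0, 0, 35], [0, 0, 34], [0, 0, 0]], rot=[[0, 0, 0], [0, 0, 0], [0, 0, 0], [0, 0, 0], [0, 0, 0]])

```text
time: 28.47
eef_pos: [0.4554, 0.0886, 0.1304]
tcp_rot: [-3.141, -0.058, -0.019]
ft_force: [1.9, 0.6, -0.5]
grip_width: 0.0445
```

Emit:
move_arm(offset=[[12.1, 34.4, 0], [12.1, 34.4, 0], [12.1, 34.4, 0], [12.1, 34.4, 0], [12.1, 34.4, 0], [12.1, 34.4, 0], [12.1, 34.4, 0], [12.1, 34.4, 0], [0, 0, 0], [0, 0, 0], [0, 0, 0]], rot=[[0, 0, 1.06], [0, 0, 1.06], [0, 0, 1.06], [0, 0, 1.06], [0, 0, 1.06], [0, 0, 1.06], [0, 0, 1.06], [0, 0, 1.06], [0, 0, 0], [0, 0, 0], [0, 0, 0]])

```text
time: 29.38
eef_pos: [0.5481, 0.3631, 0.1236]
tcp_rot: [3.127, 0.291, -0.002]
ft_force: [0.7, -0.2, -1.2]
grip_width: 0.044
```

```bash
python3 snap.py 25 wrist
```

```text
t 29.38 tcp [548.1 363.1 123.6] yaw 10.62 tilt 0.09 F [ 0.7 -0.2 -1.2] w 44.0
```

View pics/wrist_25.png

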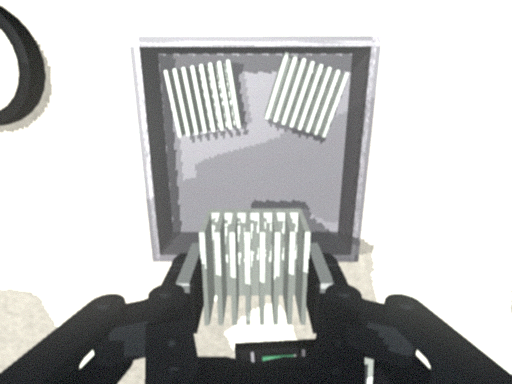

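```bash
python3 - <<'E'
from h import *
d=pickle.load(open("pics/wrist_25.pkl","rb"))
T=np.array([.5481,.3631]); a=np.radians(10.62); R=np.array([[np.cos(a),np.sin(a)],[-np.sin(a),np.cos(a)]])
for z,p in((.045,[[134,42],[378,42],[360,261],[154,261]]),(.031,[[182,137],[240,127],[324,136]]),(.138,[[208,210],[303,210]])):
    P=rays(d,p,z)[:,:2]; print(z,((P-T)@R.T*1000).round(1).tolist())
E
```

```text
0.045 [[-73.5, 105.4], [76.9, 105.3], [80.6, -46.2], [-75.3, -46.2]]
0.031 [[-50.9, 45.3], [-9.5, 52.3], [50.2, 45.9]]
0.138 [[-18.6, 29.6], [20.9, 29.6]]
```

Emit:
move_arm(offset=[[1.5, -2, -20], [0, 0, -25], [0, 0, -25], [0, 0, -20], [0, 0, -12], [0, 0, -6], [0, 0, 0], [0, 0, -3], [0, 0, -1.5], [0, 0, 0], [0, 0, 0]], rot=[[0, 0, 0], [0, 0, 0], [0, 0, 0], [0, 0, 0], [0, 0, 0], [0, 0, 0], [0, 0, 0], [0, 0, 0], [0, 0, 0], [0, 0, 0], [0, 0, 0]])

```text
time: 30.35
eef_pos: [0.5506, 0.3618, 0.0127]
tcp_rot: [-3.128, -0.29, -0.002]
ft_force: [0.1, -0.4, -0.8]
grip_width: 0.0444
```

```bash
python3 snap.py 26
```

```text
t 30.35 tcp [550.6 361.8  12.7] yaw 10.6 tilt 0.09 F [ 0.1 -0.4 -0.8] w 44.4
```

Emit:
move_arm(offset=[[0, 0, -2], [0, 0, -1.3], [0, 0, 0], [0, 0, 0]], rot=[[0, 0, 0], [0, 0, 0], [0, 0, 0], [0, 0, 0]])

```text
time: 30.68
eef_pos: [0.5506, 0.3618, 0.0096]
tcp_rot: [-3.128, -0.29, -0.002]
ft_force: [-0.9, -0.6, 5.3]
grip_width: 0.0442
```

```bash
python3 snap.py 27
```

```text
t 30.68 tcp [550.6 361.8   9.6] yaw 10.61 tilt 0.08 F [-0.9 -0.6  5.3] w 44.2
```

Emit:
move_arm(offset=[[0, 0, 0], [0, 0, 0], [0, 0, 0], [0, 0, 0], [0, 0, 10], [0, 0, 25], [0, 0, 35], [0, 0, 40], [0, 0, 40], [0, 0, 40]], rot=[[0, 0, 0], [0, 0, 0], [0, 0, 0], [0, 0, 0], [0, 0, 0], [0, 0, 0], [0, 0, 0], [0, 0, 0], [0, 0, 0], [0, 0, 0]], grip=0.7)

```text
time: 31.52
eef_pos: [0.5499, 0.3614, 0.2012]
tcp_rot: [-3.128, -0.29, -0.001]
ft_force: [1.6, 1.1, 0.3]
grip_width: 0.0601
```

Emit:
move_arm(offset=[[-20, -30, 10], [-20, -30, 10], [-20, -30, 0], [-20, -30, 0], [-20, -30, 0], [0, 0, 0], [0, 0, 0], [0, 0, 0], [0, 0, 0]], rot=[[0, 0, 0], [0, 0, 0], [0, 0, 0], [0, 0, 0], [0, 0, 0], [0, 0, 0], [0, 0, 0], [0, 0, 0], [0, 0, 0]])

```text
time: 32.27
eef_pos: [0.4511, 0.2123, 0.219]
tcp_rot: [-3.128, -0.291, -0.002]
ft_force: [0.2, 0.7, -0.5]
grip_width: 0.06
```

```bash
python3 snap.py 28 wrist scene top; python3 - <<'E'
from h import *
import cv2
s=cv2.imread("pics/scene_28.png")[150:350,150:410]; cv2.imwrite("pics/c28.png",cv2.resize(s,None,fx=3,fy=3,interpolation=cv2.INTER_CUBIC))
t=cv2.imread("pics/top_28.png")[95:225,90:350]; cv2.imwrite("pics/t28.png",cv2.resize(t,None,fx=3,fy=3,interpolation=cv2.INTER_CUBIC))
d=pickle.load(open("pics/scene_28.pkl","rb")); W,ok=cloud(d)
def fr(c,a):
    a=np.radians(a); R=np.array([[np.cos(a),np.sin(a)],[-np.sin(a),np.cos(a)]]); L=(W[...,:2]-np.array(c))@R.T; return L[...,0],L[...,1]
z=W[...,2]
X,Y=fr([.665,-.134],-3)
for nm,b in dict(mouse=(-.062,-.002,-.05,.05),).items():
    s=ok&(X>b[0])&(X<b[1])&(Y>b[2])&(Y<b[3])&(z>.04)&(z<.075); print(nm,s.sum(),"top z",np.percentile(z[s],95),"rect",rect(np.stack([X[s],Y[s]],1)))
s=ok&(abs(X-.028)<.02)&(abs(Y)<.06)&(z>.054)&(z<.068); print("part",np.median(X[s]),rect(np.stack([X[s],Y[s]],1)),np.median(z[s]))
s=ok&(abs(X-.055)<.015)&(abs(Y)<.05); print("plate",np.median(z[s]))
X,Y=fr([.5437,.395],10.6)
s=ok&(abs(X)<.06)&(Y<.0)&(Y>-.065)&(z>.024)&(z<.04); print("hs",s.sum(),np.median(z[s]),np.percentile(z[s],95),rect(np.stack([X[s],Y[s]],1)))
X,Y=fr([.658,.146],14.4)
s=ok&(abs(X+.038)<.025)&(abs(Y)<.075)&(z>.007)&(z<.02); print("mem",s.sum(),np.median(z[s]),rect(np.stack([X[s],Y[s]],1)))
E
```

```text
t 32.27 tcp [451.1 212.3 219. ] yaw 10.62 tilt 0.09 F [ 0.2  0.7 -0.5] w 60.0
mouse 447 top z 0.0652352788440594 rect (array([-27.6,  -2.1]), array([95.1, 50.8]), 90.0)
part 0.02871505742702307 (array([27.7, -0.7]), array([118.4,  10.8]), 89.8) 0.06148927197433196
plate 0.03208248563264271
hs 267 0.02862471082274065 0.03199088324272653 (array([  1. , -34.6]), array([47.2, 45. ]), 0.0)
mem 491 0.009767058964388675 (array([-34.1,   0.4]), array([ 47.3, 151.3]), 3.2)
```

View pics/c28.png

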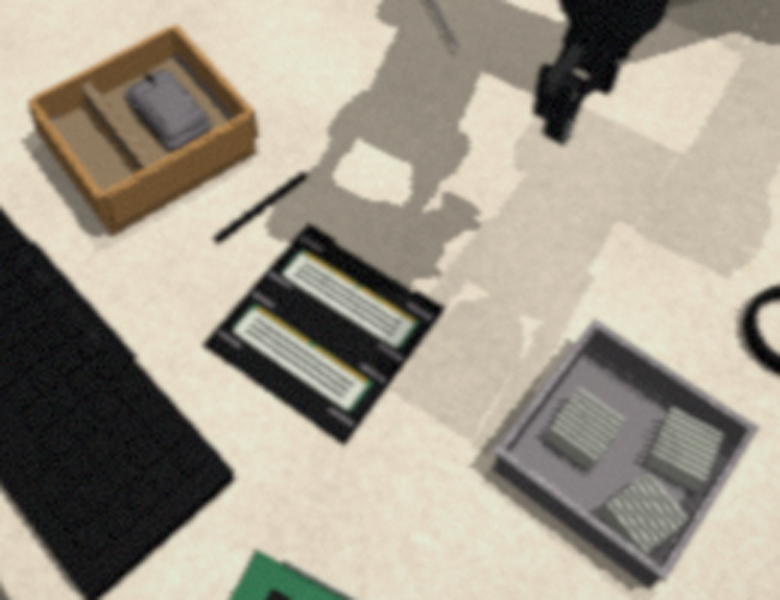

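View pics/t28.png

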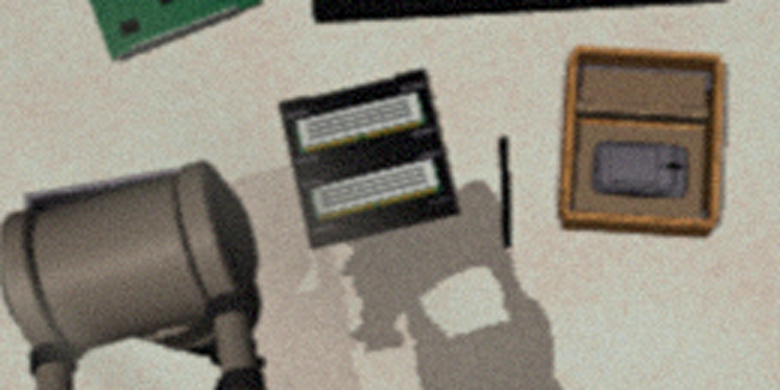

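View pics/wrist_28.png

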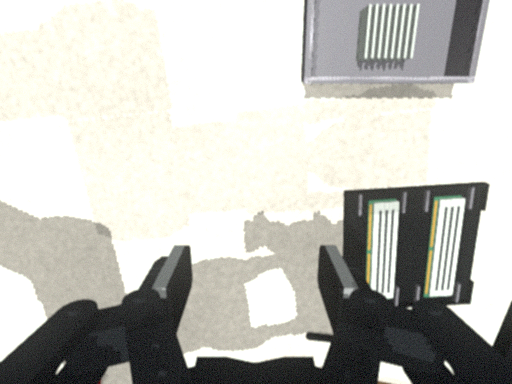

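```bash
python3 -c "
from workcell import env
print(env.finish_job())"
```

```text
the job is handed in; nothing more can be done
None
```

I completed all five placements and handed the job in at about 32 s; it reported no verdict. Last checks, from the camera images:

- **Adapter:** it lay flat between the foam blocks when I released it. The divider then covered it, so I did not see it again.
- **Divider:** it sits level on the foam. The plate top read about 32 mm against the expected 33, and the spread over the plate was under 1 mm. The partition is at x ≈ +28 mm, y ≈ -1 mm in the carton frame.
- **Mouse:** it stands upright in the wide bay, about 55 mm to -x of the partition. Its top is at about 65 mm, which fits standing on the plate.
- **Memory module:** it lies flat in the free bay at the same height as the module already there. Its measured position is x ≈ -34 mm, y ≈ 0 mm, where I aimed for -38 mm; the limit is -50 to -26 mm.
- **Heatsink:** it stands on its base in the bin at about x = +1 mm, y = -35 mm. Its top is at about 30 mm, clear of the other two.

The gripper was open and clear of everything at the end.

The cameras disagreed with each other by about 3–6 mm in places. I made the final alignments of the divider and the memory module from the wrist view.

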